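Stow the spice containers and lock the retaining bail

ROBOT

A 7-joint arm with a two-finger parallel gripper is mounted at the origin on the work surface. World frame = base frame: x ahead of the robot, y to its left, z up, the work surface at z = 0. Lengths are in m, angles in rad, forces in N, time in s.
With the tool pointing down it reaches from about 0.35 to 0.9 m from the base axis. Payload 7.2 kg.
Tool frame: the origin (TCP) lies between the finger pads; the fingertips stand env.tip_extent ahead of it and the grasp point (between the pads) lies 2 mm behind it (env.tip_extent is the distance from the TCP to the fingertips, in m); z points along the fingers, y is the direction in which the jaws open and shut (so a half turn about z gives the same grasp; the last joint's range is limited). The gripper opens to 85 mm and grips with 20 to 120 N. Pads are 22 mm wide; open, the fingers measure 114 mm over their backs; the gripper's body (76 mm by 85 mm) begins 54 mm behind the grasp point. The pads swing forward as they close: fully open they stand 13 mm farther back than shut.
Start: joints at [-1.361, 0.411, -0.013, 1.596, 0.006, 1.134, -0.082], TCP at [0.171, 0.601, 0.248] pointing down, gripper open.
Joint ranges: [-2.95, 2.95], [-0.29, 1.99], [-1.47, 1.44], [0.14, 2.54], [-1.03, 4.17], [0.13, 1.85], [-2.86, 2.86]. Speed limits (rad/s): [2.39, 2.39, 3.01, 3.01, 3.14, 3.14, 3.14].

INTERFACE

Orientations are given as a rotation vector (axis times angle).
In Python, from workcell import get_obs, vision, env gives the robot as it stands.
- The arm moves only by the tool step_arm, never from a script. Its argument "targets" is a list that holds one entry, the list of rows, each a list of 6 numbers: the shift along the tool's x, y, z in m, then the turn, a rotation vector about the tool's x, y, z in degrees. In form: [[[x, y, z, wx, wy, wz], ...]]. A call has exactly 10 rows; each row shifts and turns the commanded pose from where the row before left it, along the tool's axes as they then stand; what a row does not reach is not made up. A row lasts 1/10 s, in which the tool goes at most 50 mm and 8.59 degrees, less where a joint would pass 70% of its speed; a pose out of reach is approached as far as the arm can. A call is refused whole if a number of a shift passes 0.05 or a number of a turn 8.59, either way. A call with a gripper value outside its range is refused whole. "fingers" is the closure in counts, from 0 (fully open) to 255 (shut), set as the call begins (left out, the last holds). The fingers move at their own pace and stop on an object; "squeeze" is the grip in N (left out, the last holds). Time passes only in rows, so rows that do not move let the fingers close, or fill a call up. It gives the time, the measured TCP pose, the force and the opening at its end, in the units of the state.
- get_obs(): the state, without advancing time (a new reading comes with each control period).
- vision.grab_frame(name): name is "side" or "top"; returns (picture, depth): 384x512x3 uint8, red, green, blue; 384x512 float32, m along the optical axis (not along the pixel's ray), 0 where there is no reading.
- vision.get_calibration(name): a dict with "camera_matrix" (3x3 intrinsics, pixels), "world_to_cam" (4x4, takes a point from world to camera coordinates). Camera axes: x right, y up, looking along -z (the intrinsics and any distortion apply to the point x, -y, -z); pixel columns grow to the right and rows downward; lengths in m; the calibration is good to about 2 mm. A picture is of the moment at which its call begins. get_calibration takes no time and is no camera call.
- env.hand_in(): hands the job in, once; it reports no verdict.
The state is a dict: "time": time; "qpos": joint angles; "qd": joint speeds; "joint_efforts": joint torques, N m; "position": TCP position; "tcp_rot": TCP orientation; "contact_force": force on the tool from outside, world axes, zero at the start; "torque": the same for the moment, N m; "finger_gap": opening from 0.0 (shut) to 1.0 (fully open).
Only numpy, scipy, OpenCV 4.12 (cv2) and the standard library are available. Lean on these libraries where they do the work, as an engineer would, in place of code of your own. Each camera call takes 0.05 s, during which the arm holds its last target.

TASK

The wire retaining bail over the nest rack was left half raised: swing it right back until it seats in its open detent, set every loose round container upright and fully down in a nest of its own size, then swing the bail over them until it seats in its closed detent, so that the tray can be rolled in. Leave the glass bowl, the wooden spoon and the jar where they are, and let go of everything at the end.

Things in the scene. Friction and masses are not known exactly. Their poses are not given: they have to be found in the camera images.
- rack: Low wooden nest rack fixed on the steel tray, 180 x 340 x 16 mm (x, y, z); origin at the centre of its underside, x towards its hinge side. Seven round blind nests, floors 4 mm above the tray: front row of four at x = -36, y = -114, -38, 38, 114, rear row of three at x = 36, y = -76, 0, 76 mm. Two posts at (80, +-166), up to 86 mm high, carry the bail.
- bail (a joint): Angle of the dark wire retaining bail, rad: 0 = level over the nests (closed detent), 1.57 = upright, 2.0 = leaning back (open detent). 150 g, arms at y = +-158 mm. Hinge friction (0.12 N m) holds it in mid travel; a sprung roller on the -y post clicks 0.2 rad before each end and draws it in (0.1 N m). Closed, its bars clear seated knobs by 7 mm; a container not down in its nest stops it.
- bail_bar (a point): Middle of the bail's outer cross bar, 10 mm thick, along the rack's y: the place to hold it. At angle q it lies 115 cos q mm towards the rack's -x and 115 sin q mm above point bail_hinge. (An inner 8 mm bar runs parallel, 44 mm from the hinge line.) Closed, this point lies over the gap between two front nests, 72 mm above the tray.
- bail_hinge (a point): Point on the bail's hinge line, which runs along the rack's y, at the rack's (80, 0, 72) mm.
- bowl: Small glass bowl 110 mm wide, 50 mm high, a bystander; origin under its centre.
- spoon: Wooden spoon 260 mm long, a bystander.
- jar: Amber glass jar 60 mm wide, 80 mm high, a bystander; origin under its centre.
- nest_large_a (a point): Centre of the floor of a large nest, 70 mm wide and 12 mm deep with a 2 mm chamfer, in the rack; 4 mm above the tray.
- nest_large_b (a point): Centre of the floor of a large nest, 70 mm wide and 12 mm deep with a 2 mm chamfer, in the rack; 4 mm above the tray.
- nest_medium_a (a point): Centre of the floor of a medium nest, 58 mm wide and 12 mm deep with a 2 mm chamfer, in the rack; 4 mm above the tray.
- nest_medium_b (a point): Centre of the floor of a medium nest, 58 mm wide and 12 mm deep with a 2 mm chamfer, in the rack; 4 mm above the tray.
- nest_medium_c (a point): Centre of the floor of a medium nest, 58 mm wide and 12 mm deep with a 2 mm chamfer, in the rack; 4 mm above the tray.
- nest_small_a (a point): Centre of the floor of a small nest, 46 mm wide and 12 mm deep with a 2 mm chamfer, in the rack; 4 mm above the tray.
- nest_small_b (a point): Centre of the floor of a small nest, 46 mm wide and 12 mm deep with a 2 mm chamfer, in the rack; 4 mm above the tray.
- large_a: Large round stainless container and tight lid in one piece, 66 mm wide, 38 mm high, foot tapered in by 4 mm over its lowest 6 mm, plus a lid knob 20 mm wide and 18 mm high (knob top 56 mm above its underside); about 170 g; origin at the centre of its underside, z up. May be absent (None from the start). Lift it by the knob.
- large_b: Large round stainless container and tight lid in one piece, 66 mm wide, 38 mm high, foot tapered in by 4 mm over its lowest 6 mm, plus a lid knob 20 mm wide and 18 mm high (knob top 56 mm above its underside); about 170 g; origin at the centre of its underside, z up. May be absent (None from the start). Lift it by the knob.
- medium_a: Medium round stainless container and tight lid in one piece, 54 mm wide, 38 mm high, foot tapered in by 4 mm over its lowest 6 mm, plus a lid knob 20 mm wide and 18 mm high (knob top 56 mm above its underside); about 130 g; origin at the centre of its underside, z up. May be absent (None from the start). Lift it by the knob.
- medium_b: Medium round stainless container and tight lid in one piece, 54 mm wide, 38 mm high, foot tapered in by 4 mm over its lowest 6 mm, plus a lid knob 20 mm wide and 18 mm high (knob top 56 mm above its underside); about 130 g; origin at the centre of its underside, z up. May be absent (None from the start). Lift it by the knob.
- medium_c: Medium round stainless container and tight lid in one piece, 54 mm wide, 38 mm high, foot tapered in by 4 mm over its lowest 6 mm, plus a lid knob 20 mm wide and 18 mm high (knob top 56 mm above its underside); about 130 g; origin at the centre of its underside, z up. May be absent (None from the start). Lift it by the knob.
- small_a: Small round stainless container and tight lid in one piece, 42 mm wide, 38 mm high, foot tapered in by 4 mm over its lowest 6 mm, plus a lid knob 20 mm wide and 18 mm high (knob top 56 mm above its underside); about 90 g; origin at the centre of its underside, z up. May be absent (None from the start). Lift it by the knob.
- small_b: Small round stainless container and tight lid in one piece, 42 mm wide, 38 mm high, foot tapered in by 4 mm over its lowest 6 mm, plus a lid knob 20 mm wide and 18 mm high (knob top 56 mm above its underside); about 90 g; origin at the centre of its underside, z up. May be absent (None from the start). Lift it by the knob.
There are look-alikes about, which are no part of the job. Leave any pink or purple look-alike of the medium_b alone.

How it is judged:
By the outcome, as a careful person would: the job done as asked, in the order asked, and still so for the second after the job is handed in, with the robot touching nothing.
Of large_a, large_b, medium_a, medium_b, medium_c, small_a, small_b only 4 to 6 are there at a start; the rules pass over those that are not, and their reading is None.
At some moment in a run one of large_a, large_b, medium_a, medium_b, medium_c, small_a, small_b may be knocked a few centimetres aside while the robot is not near it.
Once in a run the grip may slacken for a moment while it holds something.
It also fails if it takes over 210 s, if anything falls off the work surface, if the arm or the gripper's body presses on something with over 40 N, if the wrist force passes 120 N, or if a joint passes its speed limit or range.

## Working session

There is one attempt and no reset: what is moved stays moved. The work goes in short steps, Python scripts to look and compute and a tool call to move; the robot and the scene stay as the last step left them, time stands still between calls to the robot, and variables do not carry over. Pictures are saved under pics/ and viewed, and the job is handed in when it is done.

Besides the shell and the picture viewer there is one more tool, called after ">>>" in YAML: its name, and indented under it one key for each argument. step_arm: Moves the arm, as the interface text tells. Its arguments: {"type":"object","properties":{"targets":{"type":"array"},"fingers":{"type":"number"},"squeeze":{"type":"number"}},"required":["targets"]}

```bash
ls; mkdir -p pics; python3 - <<'E'
from workcell import get_obs, vision, env
import cv2, numpy as np
print(get_obs()); print(env.tip_extent)
for n in ("side","top"):
    p,d=vision.grab_frame(n); np.savez(f"f0_{n}.npz",p=p,d=d)
    cv2.imwrite(f"pics/{n}0.png",cv2.resize(p[:,:,::-1],None,fx=1.5,fy=1.5))
    print(n,vision.get_calibration(n), (d>0).mean())
E
```

```text
pics
{'time': 0.0, 'qpos': array([-1.36120493,  0.41190415, -0.01270877,  1.59706526,  0.00562362,
        1.13427927, -0.08218764]), 'qd': array([-1.43693964e-03, -7.26476504e-05,  3.37190521e-04, -3.62115793e-04,
       -1.14302215e-03,  8.09540665e-04,  1.43393319e-04]), 'joint_efforts': array([ 8.65704146e-05, -6.00619626e+01,  6.81594405e-01, -2.99409610e+01,
        1.36788067e-02,  1.05668628e-02,  2.96864698e-06]), 'position': array([0.17131291, 0.60057197, 0.24744174]), 'tcp_rot': array([-4.34871174e-01, -3.11125965e+00,  2.54145368e-03]), 'contact_force': array([-0.76598838,  0.46957518,  0.35313808]), 'torque': array([-0.04035641, -0.04251958, -0.03325501]), 'finger_gap': 0.9971193581484155}
0.017
side {'camera_matrix': array([[385.51261075,   0.        , 254.86015507],
       [  0.        , 385.51261075, 185.19040607],
       [  0.        ,   0.        ,   1.        ]]), 'world_to_cam': array([[-0.91203758, -0.40989183, -0.01327177,  0.53833157],
       [ 0.31533806, -0.72160452,  0.61631877, -0.22395258],
       [-0.262201  ,  0.55792079,  0.78738493, -0.98559485],
       [ 0.        ,  0.        ,  0.        ,  1.        ]])} 0.996002197265625
top {'camera_matrix': array([[352.65421296,   0.        , 260.24111454],
       [  0.        , 352.65421296, 187.14018115],
       [  0.        ,   0.        ,   1.        ]]), 'world_to_cam': array([[-0.00303447, -0.99999209, -0.00257201, -0.01277497],
       [ 0.98743266, -0.00340275,  0.15800368, -0.61231625],
       [-0.15801118, -0.00206023,  0.98743517, -1.26053417],
       [ 0.        ,  0.        ,  0.        ,  1.        ]])} 0.9956461588541666
```

View pics/side0.png

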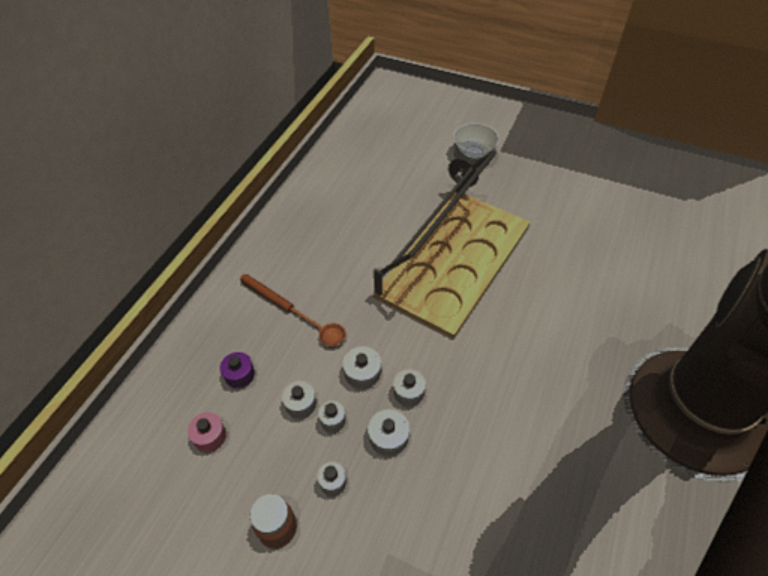

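View pics/top0.png

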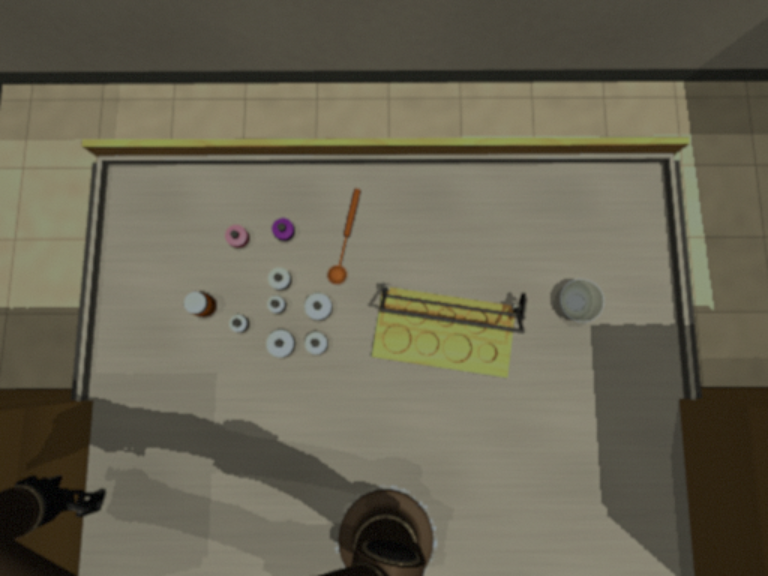

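Side view: rack (450,265) with the bail half raised. Six steel containers, at top-view pixels of the 1.5x picture: large (318,306) and (281,343), medium (279,279) and (316,343), small (275,304) and (239,323). Look-alikes are pink (237,236), purple (283,229) and the jar (200,304). Next I'll measure from both views.

```bash
cat > h.py <<'E'
import numpy as np, cv2
from workcell import get_obs, vision, env
C={n:vision.get_calibration(n) for n in("side","top")}
def cloud(n,d):
    c=C[n];K=c["camera_matrix"];T=c["world_to_cam"]
    v,u=np.mgrid[0:d.shape[0],0:d.shape[1]]
    X=np.stack([(u-K[0,2])/K[0,0]*d,-(v-K[1,2])/K[1,1]*d,-d],-1)
    return (X-T[:3,3])@T[:3,:3]
def proj(n,P):
    c=C[n];K=c["camera_matrix"];T=c["world_to_cam"]
    q=np.atleast_2d(P)@T[:3,:3].T+T[:3,3]
    return np.stack([K[0,0]*q[:,0]/-q[:,2]+K[0,2],K[1,1]*-q[:,1]/-q[:,2]+K[1,2]],-1)
def grab(n,tag=None):
    p,d=vision.grab_frame(n)
    if tag: np.savez(f"f_{tag}_{n}.npz",p=p,d=d)
    return p,d
def save(name,p,box=None,s=2):
    if box: p=p[box[1]:box[3],box[0]:box[2]]
    cv2.imwrite("pics/"+name,cv2.resize(p[:,:,::-1],None,fx=s,fy=s,interpolation=cv2.INTER_CUBIC))
def ray(n,uv):
    c=C[n];K=c["camera_matrix"];T=c["world_to_cam"]
    d=np.array([(uv[0]-K[0,2])/K[0,0],-(uv[1]-K[1,2])/K[1,1],-1.])
    return -T[:3,:3].T@T[:3,3], T[:3,:3].T@d
def tri(uvs,uvt):
    A=np.zeros((3,3));b=np.zeros(3);L=[]
    for n,uv in(("side",uvs),("top",uvt)):
        o,d=ray(n,uv);d/=np.linalg.norm(d);M=np.eye(3)-np.outer(d,d);A+=M;b+=M@o;L.append((M,o))
    X=np.linalg.solve(A,b);return X,[np.linalg.norm(M@(X-o)) for M,o in L]
E
python3 - <<'E'
from h import *
f={n:np.load(f"f0_{n}.npz") for n in C}
t=f["top"];s=f["side"]
save("tcont.png",t["p"],(110,120,270,260),5)
save("track.png",t["p"],(235,170,365,270),6)
save("scont.png",s["p"],(110,200,320,370),4)
save("srack.png",s["p"],(230,80,370,240),4)
for n in C:
    P=cloud(n,f[n]["d"])
    m=(P[...,0]>.2)&(P[...,0]<.9)&(abs(P[...,1])<.7)
    h,e=np.histogram(P[...,2][m],bins=np.arange(-.03,.15,.005));print(n,[(round(a,3),int(b)) for a,b in zip(e,h)])
    # blobs above 25mm
    M=((P[...,2]>.025)&(P[...,2]<.09)&m).astype(np.uint8)
    k,l,st,ce=cv2.connectedComponentsWithStats(M)
    for i in range(1,k):
        if st[i,4]>15:
            q=P[l==i];print(n,st[i,4],ce[i].round(1),np.median(q,0).round(3),np.percentile(q[:,2],[5,50,98]).round(3),f[n]["p"][l==i].mean(0).round(0))
E
```

```text
side [(np.float64(-0.03), 0), (np.float64(-0.025), 0), (np.float64(-0.02), 0), (np.float64(-0.015), 0), (np.float64(-0.01), 812), (np.float64(-0.005), 48002), (np.float64(0.0), 25895), (np.float64(0.005), 709), (np.float64(0.01), 2146), (np.float64(0.015), 1940), (np.float64(0.02), 228), (np.float64(0.025), 203), (np.float64(0.03), 266), (np.float64(0.035), 2113), (np.float64(0.04), 532), (np.float64(0.045), 195), (np.float64(0.05), 303), (np.float64(0.055), 269), (np.float64(0.06), 18), (np.float64(0.065), 38), (np.float64(0.07), 42), (np.float64(0.075), 337), (np.float64(0.08), 241), (np.float64(0.085), 35), (np.float64(0.09), 20), (np.float64(0.095), 19), (np.float64(0.1), 22), (np.float64(0.105), 113), (np.float64(0.11), 127), (np.float64(0.115), 9), (np.float64(0.12), 9), (np.float64(0.125), 8), (np.float64(0.13), 12), (np.float64(0.135), 6), (np.float64(0.14), 10)]
side 346 [316.5  91.9] [ 0.569 -0.507  0.04 ] [0.027 0.04  0.05 ] [116. 115. 107.]
side 110 [303.6 114.3] [ 0.561 -0.327  0.077] [0.045 0.077 0.089] [47. 44. 40.]
side 30 [310.1 120.1] [ 0.536 -0.321  0.055] [0.032 0
[... 1945 characters left out ...]
0.8 199.2] [ 0.571 -0.51   0.041] [0.026 0.041 0.053] [107. 109.  97.]
top 24 [257.  191.2] [ 0.593 -0.003  0.081] [0.07  0.081 0.087] [87. 84. 70.]
top 267 [132.7 202.7] [0.554 0.446 0.076] [0.033 0.076 0.084] [109. 106.  97.]
top 254 [211.7 204.1] [0.55  0.165 0.038] [0.034 0.038 0.057] [130. 137. 136.]
top 110 [183.8 202.7] [0.555 0.268 0.039] [0.034 0.039 0.059] [113. 118. 114.]
top 58 [345.6 202.8] [ 0.548 -0.325  0.079] [0.049 0.079 0.088] [47. 46. 39.]
top 114 [158.6 215.5] [0.508 0.36  0.038] [0.033 0.038 0.058] [112. 117. 113.]
top 270 [186.5 228.9] [0.459 0.255 0.038] [0.033 0.038 0.056] [130. 137. 136.]
top 182 [210.4 228.7] [0.459 0.168 0.039] [0.032 0.039 0.058] [126. 133. 129.]
```

```bash
python3 - <<'E'
from h import *
f={n:np.load(f"f0_{n}.npz") for n in C}
for n in C: print(n,"cam at",ray(n,(0,0))[0].round(3))
R={}
for n in C:
    P=cloud(n,f[n]["d"])
    for lo,hi in((.051,.07),(.033,.044)):
        M=((P[...,2]>lo)&(P[...,2]<hi)&(P[...,0]>.35)&(P[...,0]<.85)&(P[...,1]>.1)&(P[...,1]<.42)).astype(np.uint8)
        k,l,st,ce=cv2.connectedComponentsWithStats(M)
        for i in range(1,k):
            if st[i,4]>=4:
                q=P[l==i];print(n,lo,st[i,4],ce[i].round(1),q.mean(0).round(4),((q.min(0)+q.max(0))/2).round(4),(q.max(0)-q.min(0)).round(3)[:2])
E
```

```text
side cam at [0.303 0.609 0.921]
top cam at [ 0.405 -0.017  1.341]
side 0.051 45 [240.2 239. ] [0.5542 0.1704 0.0545] [0.5554 0.1699 0.0546] [0.019 0.018]
side 0.051 41 [155.2 240.7] [0.7526 0.2634 0.0547] [0.7542 0.2636 0.0546] [0.019 0.018]
side 0.051 44 [272.3 252.4] [0.4637 0.1727 0.0546] [0.4638 0.1728 0.0545] [0.018 0.019]
side 0.051 50 [197.4 260.6] [0.6248 0.2688 0.0553] [0.6252 0.2686 0.055 ] [0.018 0.018]
side 0.051 52 [219.6 272.2] [0.56   0.2743 0.0551] [0.5599 0.2736 0.0551] [0.018 0.019]
side 0.051 53 [134.2 282.7] [0.7347 0.381  0.0554] [0.7351 0.3806 0.0553] [0.019 0.019]
side 0.051 56 [258.5 283. ] [0.4625 0.2615 0.0552] [0.4628 0.2614 0.0558] [0.019 0.019]
side 0.051 59 [219.6 314.7] [0.5121 0.3665 0.0553] [0.5125 0.3655 0.0551] [0.018 0.019]
side 0.033 413 [240.5 242.7] [0.5536 0.1715 0.0382] [0.5551 0.1693 0.0383] [0.067 0.067]
side 0.033 271 [156.9 244.7] [0.7507 0.2649 0.038 ] [0.7541 0.2632 0.0388] [0.056 0.056]
side 0.033 292 [272.3 256.4] [0.4625 0.1751 0.0384] [0.4633 0.1722 0.0382] [0.054 0.054]
side 0.033 299 [198.4 264.3] [0.6237 0.2702 0.0383] [0.6257 0.2
[... 1079 characters left out ...]
op 0.033 129 [188.5 152.5] [0.7486 0.2579 0.0381] [0.7494 0.2595 0.0383] [0.052 0.054]
top 0.033 142 [157.4 157.1] [0.7309 0.3756 0.0375] [0.7314 0.3774 0.0382] [0.054 0.055]
top 0.033 139 [185.9 185.7] [0.6206 0.2639 0.0378] [0.6214 0.2641 0.0385] [0.051 0.053]
top 0.033 216 [211.6 204.1] [0.551  0.1662 0.0378] [0.5513 0.1666 0.0384] [0.067 0.064]
top 0.033 81 [184.  202.7] [0.5563 0.2691 0.0379] [0.557  0.2706 0.0384] [0.041 0.041]
top 0.033 79 [158.5 215.5] [0.5091 0.3619 0.0378] [0.5093 0.3622 0.0379] [0.041 0.042]
top 0.033 226 [186.7 228.8] [0.4599 0.2562 0.0382] [0.4593 0.2571 0.0384] [0.066 0.065]
top 0.033 136 [210.3 228.8] [0.4597 0.1694 0.0382] [0.459  0.1705 0.0381] [0.051 0.052]
```

View pics/tcont.png

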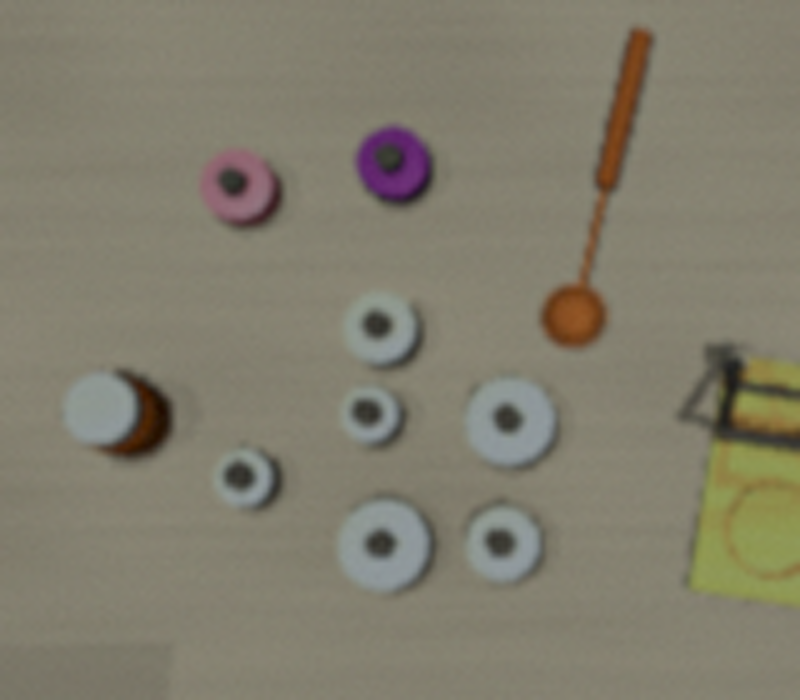

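View pics/track.png

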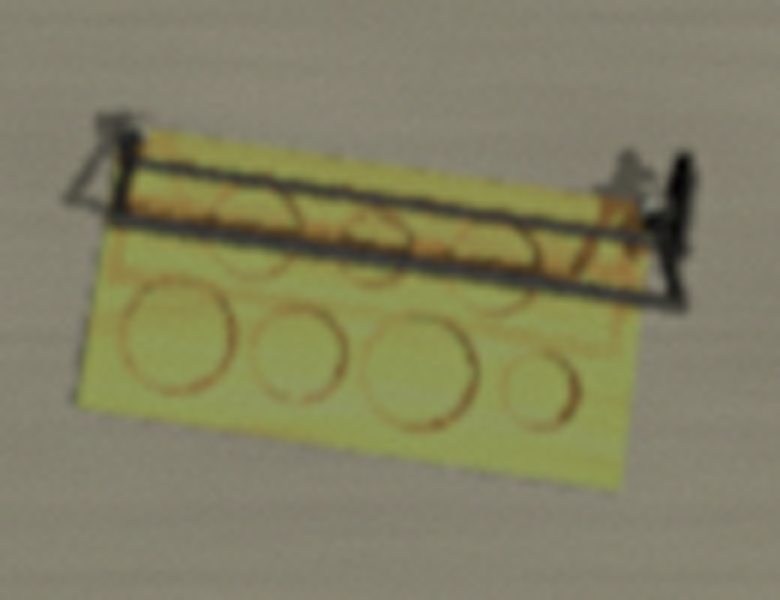

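View pics/srack.png

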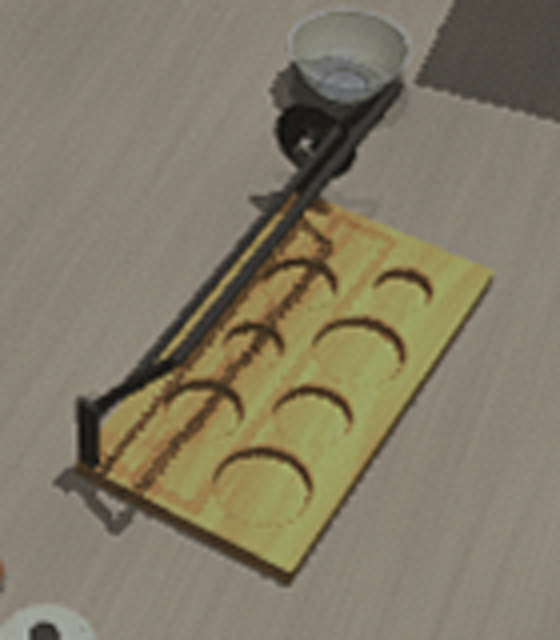

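View pics/scont.png

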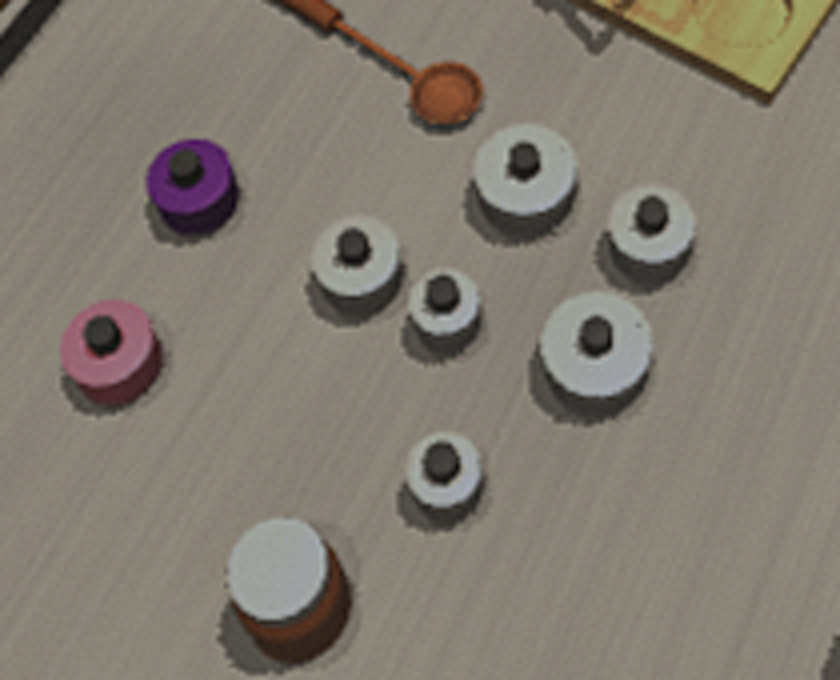

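Both views agree to about 4 mm. Steel containers: two large, two medium and two small. The crops confirm the pink and purple look-alikes at (240,187) and (393,163) in the top crop. Next is the rack pose and bail angle.

```bash
cat > rack.py <<'E'
from h import *
def yellow(p):
    hsv=cv2.cvtColor(p,cv2.COLOR_RGB2HSV)
    return ((hsv[...,0]>15)&(hsv[...,0]<40)&(hsv[...,1]>90)&(hsv[...,2]>60)).astype(np.uint8)
def fit(n,p,d,z=.016):
    P=cloud(n,d)
    Y=yellow(p)&((P[...,0]>.35)&(P[...,0]<.75)&(abs(P[...,1]+.17)<.25)&(P[...,2]<.03)).astype(np.uint8)
    uv=np.argwhere(Y)[:,::-1]
    pts=P[Y>0]
    # intersect with plane z
    o=None;Q=[]
    for a in uv:
        o,dv=ray(n,a);Q.append((o+dv*(z-o[2])/dv[2])[:2])
    Q=np.array(Q,np.float32)
    r=cv2.minAreaRect(Q)
    return r,pts,Q
if __name__=="__main__":
    for n in C:
        f=np.load(f"f0_{n}.npz");r,pts,Q=fit(n,f["p"],f["d"]);print(n,r,np.percentile(pts[:,2],[2,10,50,90,98]).round(4))
        print(cv2.boxPoints(r).round(4).tolist())
E
python3 rack.py
```

```text
side ((0.49260541796684265, -0.14130860567092896), (0.3483754098415375, 0.18342538177967072), 81.35456848144531) [0.0004 0.0024 0.0138 0.0168 0.0183]
[[0.3758000135421753, -0.299699991941452], [0.5570999979972839, -0.3273000121116638], [0.609499990940094, 0.017100000753998756], [0.42809998989105225, 0.04470000043511391]]
top ((0.49132075905799866, -0.14727093279361725), (0.33869269490242004, 0.17914119362831116), 81.33135986328125) [-0.0013  0.0018  0.0134  0.0181  0.0206]
[[0.37720000743865967, -0.3012000024318695], [0.5543000102043152, -0.32820001244544983], [0.605400025844574, 0.006599999964237213], [0.42829999327659607, 0.03359999880194664]]
```

```bash
cat > ov.py <<'E'
from h import *
NE={"La":(-36,114,70),"M1":(-36,38,58),"Lb":(-36,-38,70),"Sa":(-36,-114,46),"M2":(36,76,58),"Sb":(36,0,46),"M3":(36,-76,58)}
def R(c,yaw):
    x=np.array([np.cos(yaw),np.sin(yaw)]);y=np.array([-x[1],x[0]])
    return lambda X,Y,Z:np.array([*(np.array(c)+X*x+Y*y),Z])
def overlay(n,p,c,yaw,box,s,name,q=None):
    W=R(c,yaw)
    img=cv2.resize(p[box[1]:box[3],box[0]:box[2]][:,:,::-1],None,fx=s,fy=s,interpolation=cv2.INTER_CUBIC)
    def pl(pts,col,cl=True):
        uv=proj(n,np.array(pts)); uv=((uv-np.array(box[:2])+.5)*s-.5)
        cv2.polylines(img,[np.round(uv*8).astype(np.int32)],cl,col,1,cv2.LINE_AA,3)
    pl([W(a*.09,b*.17,.016) for a,b in((-1,-1),(1,-1),(1,1),(-1,1))],(255,0,0))
    for k,(x,y,D) in NE.items():
        pl([W(x/1e3+D/2e3*np.cos(t),y/1e3+D/2e3*np.sin(t),.016) for t in np.linspace(0,6.28,40)],(0,0,255))
    if q is not None:
        for r in(.115,.044):
            pl([W(.08-r*np.cos(q),s2*.158,.072+r*np.sin(q)) for s2 in(-1,1)],(0,255,0),False)
    cv2.imwrite("pics/"+name,img)
E
python3 - <<'E'
from ov import *
y=np.radians(-8.66)
f=np.load("f0_top.npz");overlay("top",f["p"],(.4913,-.1473),y,(235,170,365,270),6,"ovt.png")
g=np.load("f0_side.npz");overlay("side",g["p"],(.4925,-.1445),y,(230,80,370,240),4,"ovs.png")
W=R((.4918,-.146),y);Rm=np.array([[np.cos(y),-np.sin(y)],[np.sin(y),np.cos(y)]])
for n,F,c in(("top",f,(.4913,-.1473)),("side",g,(.4925,-.1445))):
    P=cloud(n,F["d"]);X=P.reshape(-1,3).copy();X[:,:2]=(X[:,:2]-c)@Rm
    m=(X[:,2]>.06)&(X[:,2]<.3)&(abs(X[:,0]-.05)<.16)&(abs(X[:,1])<.145)
    q=X[m];print(n,len(q))
    for lo in np.arange(.06,.2,.01):
        k=(q[:,2]>=lo)&(q[:,2]<lo+.01)
        if k.sum()>3: print(round(lo,2),k.sum(),np.median(q[k],0).round(4),q[k,0].std().round(4))
E
```

```text
top 446
0.1 81 [0.0523 0.015  0.1086] 0.0025
0.11 105 [ 0.0534 -0.0059  0.1119] 0.002
0.16 155 [ 0.012  -0.0047  0.1681] 0.0031
0.17 105 [0.0127 0.0164 0.1719] 0.0024
side 498
0.1 96 [0.0538 0.0048 0.1084] 0.0025
0.11 115 [0.0555 0.012  0.1111] 0.002
0.16 187 [0.0128 0.0051 0.1681] 0.003
0.17 100 [0.0149 0.0377 0.1709] 0.0019
```

View pics/ovt.png

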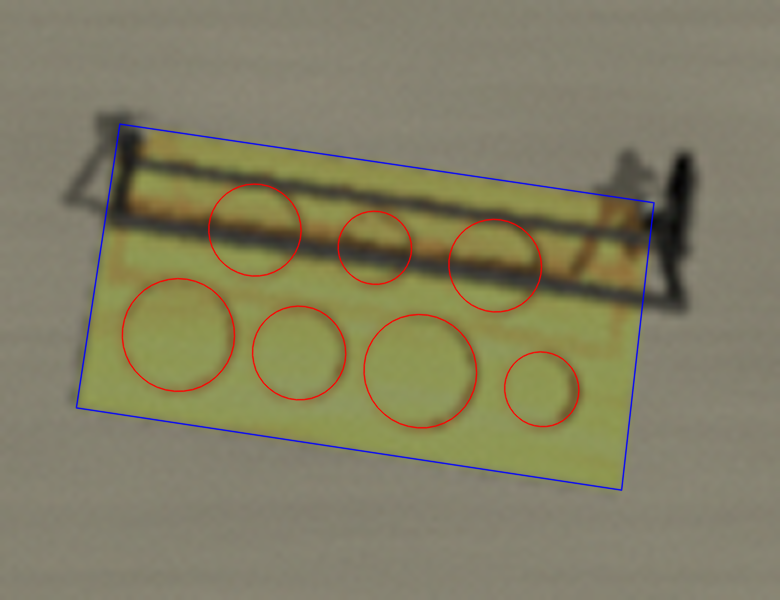

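View pics/ovs.png

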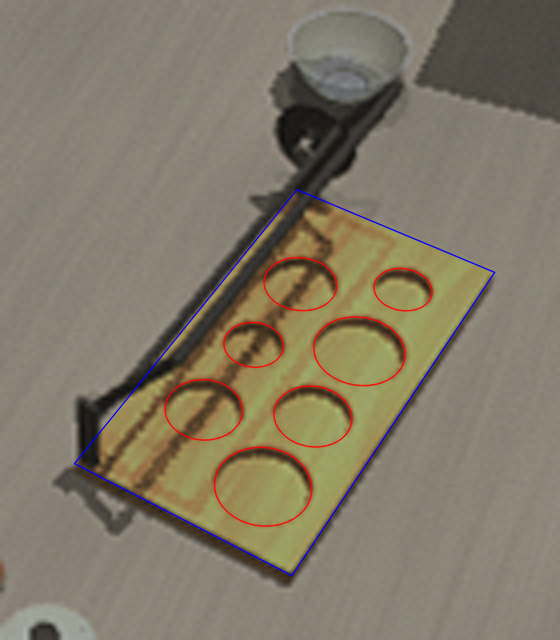

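The rack model overlays cleanly in both views, with the top-crop nests on the red circles and the front row reading large, medium, large, small from the left. The bail bar lies at rack (13, ·, 165) mm, so q≈0.95. I'll keep the jaws along rack y throughout and push the bail back with closed fingers.

```bash
cat > mv.py <<'E'
from ov import *
from scipy.spatial.transform import Rotation as Ro
c0=np.array([.4919,-.1459]);yaw=np.radians(-8.66)
Rm=np.array([[np.cos(yaw),-np.sin(yaw)],[np.sin(yaw),np.cos(yaw)]])
def w2r(P): P=np.array(P,float);P=P.copy();P[...,:2]=(P[...,:2]-c0)@Rm;return P
def r2w(P): P=np.array(P,float).copy();P[...,:2]=P[...,:2]@Rm.T+c0;return P
def st():
    o=get_obs();T=Ro.from_rotvec(o["tcp_rot"])
    Td=Ro.from_matrix(np.array([[-np.cos(yaw),-np.sin(yaw),0],[-np.sin(yaw),np.cos(yaw),0],[0,0,-1]]).T.T)
    Td=Ro.from_matrix(np.stack([[-np.cos(yaw),-np.sin(yaw),0],[-np.sin(yaw),np.cos(yaw),0],[0,0,-1]],1))
    dr=np.degrees((T.inv()*Td).as_rotvec())
    print("t",round(o["time"],2),"rackTCP mm",(w2r(o["position"])*1e3).round(1),"rot to fix deg",dr.round(2),"F",o["contact_force"].round(1),"gap",round(o["finger_gap"],3))
    return o,T
def todo(rackmm):
    o,T=st();d=T.inv().apply(r2w(np.array(rackmm)/1e3)-o["position"]);print("tool shift mm",(d*1e3).round(1))
E
python3 - <<'E'
from mv import *
todo((-50,0,230));todo((-50,0,157)); print(get_obs()["qpos"].round(2))
E
```

```text
t 0.1 rackTCP mm [-429.3  689.7  247.5] rot to fix deg [-0.08  0.   -7.25] F [-0.4  1.1 -0. ] gap 0.999
tool shift mm [-463.4 -636.3   18.5]
t 0.1 rackTCP mm [-429.3  689.7  247.5] rot to fix deg [-0.08  0.   -7.25] F [-0.4  1.1 -0. ] gap 0.999
tool shift mm [-463.4 -636.2   91.5]
[-1.36  0.41 -0.01  1.6   0.01  1.13 -0.08]
```

>>> step_arm:
  targets:
    - [[-0.03,-0.01,0,0,0,-7.25],[-0.04,-0.03,0,0,0,0],[-0.04,-0.03,0,0,0,0],[-0.04,-0.03,0,0,0,0],[-0.04,-0.03,0,0,0,0],[-0.04,-0.03,0,0,0,0],[-0.04,-0.04,0,0,0,0],[-0.03,-0.04,0,0,0,0],[-0.02,-0.04,0,0,0,0],[-0.02,-0.04,0,0,0,0]]
  fingers: 255

```text
time: 1.1
position: [0.4538, 0.2331, 0.248]
tcp_rot: [-0.238, -3.132, 0.001]
contact_force: [1.3, 0.5, -0.1]
finger_gap: 0.002
```

```bash
python3 -c "
from mv import *
todo((-50,0,157))"
```

```text
t 1.1 rackTCP mm [-94.8 369.  248. ] rot to fix deg [-0.02 -0.02 -0.04] F [ 1.3  0.5 -0.1] gap 0.002
tool shift mm [ -45.1 -368.9   91.1]
```

>>> step_arm:
  targets:
    - [[0,-0.04,0,0,0,0],[0,-0.045,0,0,0,0],[0,-0.045,0,0,0,0],[0,-0.045,0,0,0,0],[0,-0.045,0,0,0,0],[-0.01,-0.045,0.015,0,0,0],[-0.01,-0.045,0.02,0,0,0],[-0.01,-0.04,0.02,0,0,0],[-0.01,-0.019,0.02,0,0,0],[-0.005,0,0.016,0,0,0]]

```text
time: 2.1
position: [0.4418, -0.1394, 0.1564]
tcp_rot: [-0.245, -3.132, 0.002]
contact_force: [0.5, 0.8, 0.2]
finger_gap: -0.001
```

```bash
python3 -c "
from mv import *
todo((112,0,157))
for n in C:
    p,d=grab(n); save('b_'+n+'.png',p,(230,80,370,240) if n=='side' else (235,150,365,270),3.5)"
```

```text
t 2.1 rackTCP mm [-50.6  -1.1 156.4] rot to fix deg [-0.08 -0.01 -0.29] F [0.5 0.8 0.2] gap -0.001
tool shift mm [-162.5    1.9   -0.6]
```

View pics/b_side.png

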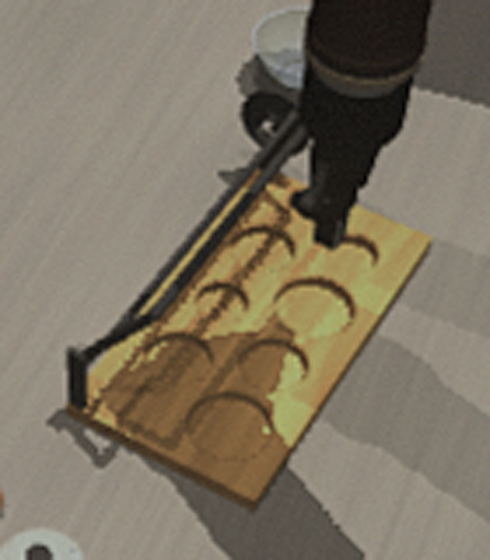

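The closed fingers stand in front of the bar (330,230). Pushing in rack +x.

>>> step_arm:
  targets:
    - [[-0.015,0,0,0,0,0],[-0.015,0,0,0,0,0],[-0.015,0,0,0,0,0],[-0.012,0,0,0,0,0],[-0.012,0,0,0,0,0],[-0.012,0,0,0,0,0],[-0.012,0,0,0,0,0],[-0.012,0,0,0,0,0],[-0.012,0,0,0,0,0],[-0.012,0,0,0,0,0]]

```text
time: 3.2
position: [0.5695, -0.1553, 0.1567]
tcp_rot: [-0.237, -3.13, -0.001]
contact_force: [-4.0, 0.6, -3.1]
finger_gap: 0.0
```

```bash
cat > bail.py <<'E'
from mv import *
def bail():
    for n in C:
        p,d=grab(n,"bail");X=w2r(cloud(n,d).reshape(-1,3))
        if n=="top": X[:,:2]+=0
        r=np.hypot(X[:,0]-.08,X[:,2]-.072);q=np.arctan2(X[:,2]-.072,.08-X[:,0])
        m=(r>.10)&(r<.128)&(abs(X[:,1])<.15)&(abs(X[:,1])>.06)&(X[:,2]>.065)
        m&=(p.reshape(-1,3).max(1)<90)
        h,e=np.histogram(q[m],bins=np.arange(-.2,2.4,.05));i=h.argmax()
        k=m&(abs(q-e[i]-.025)<.1);print(n,"bail q peak",e[i].round(2),h[i],"mean",q[k].mean().round(3),k.sum(),"ymean",X[k,1].mean().round(3))
if __name__=="__main__": st();bail()
E
python3 bail.py
```

```text
t 3.2 rackTCP mm [ 78.1   2.4 156.7] rot to fix deg [ 0.02 -0.16 -0.01] F [-4.   0.6 -3.1] gap 0.0
side bail q peak 1.65 59 mean 1.704 117 ymean 0.057
top bail q peak 1.7 68 mean 1.711 118 ymean 0.03
```

>>> step_arm:
  targets:
    - [[-0.008,0,0,0,0,0],[-0.008,0,0,0,0,0],[-0.006,0,0,0,0,0],[-0.005,0,0,0,0,0],[-0.003,0,0,0,0,0],[-0.003,0,0,0,0,0],[-0.002,0,0,0,0,0],[0,0,0,0,0,0],[0,0,0,0,0,0],[0,0,0,0,0,0]]

```text
time: 4.3
position: [0.6033, -0.1606, 0.1574]
tcp_rot: [-0.238, -3.131, -0.001]
contact_force: [-6.1, 1.3, 2.9]
finger_gap: 0.001
```

```bash
python3 bail.py
```

```text
t 4.3 rackTCP mm [112.4   2.2 157.4] rot to fix deg [ 0.03 -0.12 -0.02] F [-6.1  1.3  2.9] gap 0.001
side bail q peak 1.95 99 mean 1.989 130 ymean 0.041
top bail q peak 1.95 72 mean 1.975 118 ymean 0.031
```

>>> step_arm:
  targets:
    - [[-0.002,0,0,0,0,0],[-0.001,0,0,0,0,0],[0,0,0,0,0,0],[0.01,0,0,0,0,0],[0.02,0,0,0,0,0],[0.03,0,0,0,0,0],[0.04,0.02,0,0,0,0],[0.04,0.04,0,0,0,0],[0.02,0.045,0,0,0,0],[0,0.045,0,0,0,0]]
  fingers: 60
  squeeze: 60

```text
time: 5.4
position: [0.4734, 0.0069, 0.158]
tcp_rot: [0.24, 3.132, 0.002]
contact_force: [1.3, 0.3, 0.3]
finger_gap: 0.766
```

```bash
python3 bail.py; cat > det.py <<'E'
from mv import *
def det(tag=None,ret=False):
    out={}
    for n in C:
        p,d=grab(n,tag);P=cloud(n,d)
        L=[]
        for zlo,zhi in((.049,.07),):
            M=((P[...,2]>zlo)&(P[...,2]<zhi)&(P[...,0]>.33)&(P[...,0]<.7)&(P[...,1]>-.34)&(P[...,1]<.55)).astype(np.uint8)
            k,l,stt,ce=cv2.connectedComponentsWithStats(M)
            for i in range(1,k):
                if 8<=stt[i,4]<=120:
                    q=P[l==i]; c=(q.min(0)+q.max(0))/2
                    if np.ptp(q[:,0])>.03 or np.ptp(q[:,1])>.03: continue
                    near=np.hypot(P[...,0]-c[0],P[...,1]-c[1])
                    a=(near<.045)&(abs(P[...,2]-np.percentile(q[:,2],90)+.018)<.005)
                    L.append((c[:2].round(4),np.percentile(q[:,2],90).round(4),round(2e3*np.percentile(near[a],95)) if a.any() else 0))
        out[n]=L
    return out
if __name__=="__main__":
    o=det()
    used=set()
    for c,z,D in o["side"]:
        best=[(np.hypot(*(c-e)),e,z2,D2) for e,z2,D2 in o["top"]]
        b=min(best,key=lambda a:a[0]) if best else None
        if b and b[0]<.015:
            m=(c+b[1])/2;print("pair world",m.round(4),"rack mm",(w2r([*m,0])[:2]*1e3).round(1),"z",z,b[2],"diam",D,b[3],"diff",((c-b[1])*1e3).round(1))
        else: print("side only",c,z,D,"rack",(w2r([*c,0])[:2]*1e3).round(1))
E
python3 det.py
```

```text
t 5.4 rackTCP mm [-41.2 148.3 158. ] rot to fix deg [ 0.08  0.04 -0.11] F [1.3 0.3 0.3] gap 0.766
side bail q peak 1.95 79 mean 1.989 105 ymean 0.078
top bail q peak 1.95 97 mean 1.971 148 ymean 0.007
side only [0.5969 0.0094] 0.0662 16 rack [ 80.4 169.3]
pair world [0.553  0.1679] rack mm [ 13.1 319.5] z 0.057 0.0582 diam 66 65 diff [4.  3.9]
pair world [0.4618 0.1713] rack mm [-77.5 309.1] z 0.0575 0.0586 diam 55 53 diff [3.6 3.4]
pair world [0.624 0.266] rack mm [ 68.6 427.1] z 0.057 0.0566 diam 55 56 diff [2.7 4. ]
pair world [0.5584 0.2726] rack mm [  2.7 423.7] z 0.057 0.0579 diam 85 87 diff [3.4 3.1]
pair world [0.4616 0.2593] rack mm [-90.9 396. ] z 0.0568 0.0579 diam 66 65 diff [2.5 4.2]
pair world [0.5111 0.3643] rack mm [-57.8 507.3] z 0.0572 0.0565 diam 43 43 diff [3.  3.6]
```

The bail is in the open detent (q≈1.98 in both views, untouched). First the large container at rack (13,319) into nest (-36,114).

```bash
python3 -c "
from mv import *
todo((13,319.5,57))"
```

```text
t 5.6 rackTCP mm [-38.5 148.8 157.9] rot to fix deg [0.04 0.12 0.16] F [-0.1 -0.8  0.1] gap 0.763
tool shift mm [-51.8 170.5 101.2]
```

>>> step_arm:
  targets:
    - [[-0.01,0.03,0,0,0,0],[-0.01,0.035,0,0,0,0],[-0.01,0.035,0,0,0,0],[-0.01,0.035,0,0,0,0],[-0.01,0.025,0.01,0,0,0],[-0.002,0.0105,0.02,0,0,0],[0,0,0.02,0,0,0],[0,0,0.015,0,0,0],[0,0,0.0,0,0,0],[0,0,0,0,0,0]]
  fingers: 110

```text
time: 6.6
position: [0.5532, 0.1653, 0.0927]
tcp_rot: [0.24, 3.132, -0.001]
contact_force: [1.6, -0.3, 0.4]
finger_gap: 0.571
```

```bash
python3 -c "
from mv import *
todo((13,319.5,57))
for n in C:
    p,d=grab(n,'g1')
    u,v=proj(n,r2w(np.array([13,319.5,40])/1e3))[0].astype(int)
    save('g1_'+n+'.png',p,(u-40,v-40,u+40,v+40),6)"
```

```text
t 6.6 rackTCP mm [ 13.7 316.9  92.7] rot to fix deg [-0.03  0.01 -0.11] F [ 1.6 -0.3  0.4] gap 0.571
tool shift mm [ 0.7  2.6 35.7]
```

View pics/g1_side.png

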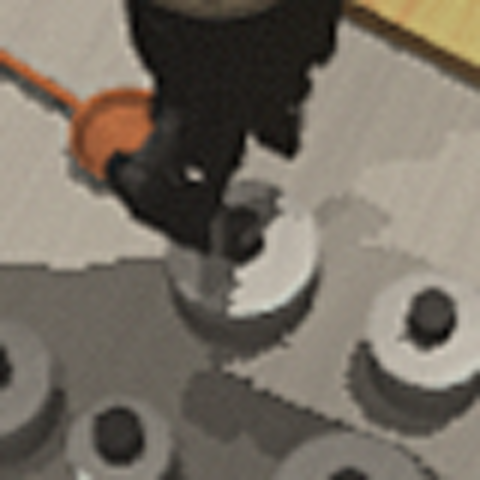

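The fingers straddle the knob (240,230). Descending and closing.

>>> step_arm:
  targets:
    - [[0,0.0025,0.015,0,0,0],[0,0,0.012,0,0,0],[0,0,0.007,0,0,0],[0,0,0,0,0,0],[0,0,0,0,0,0],[0,0,0,0,0,0],[0,0,0,0,0,0],[0,0,0,0,0,0],[0,0,0,0,0,0],[0,0,0,0,0,0]]

```text
time: 7.7
position: [0.5532, 0.1692, 0.0585]
tcp_rot: [0.237, 3.132, 0.0]
contact_force: [-0.2, 0.0, 0.3]
finger_gap: 0.567
```

>>> step_arm:
  targets:
    - [[0,0,0,0,0,0],[0,0,0,0,0,0],[0,0,0,0,0,0],[0,0,0,0,0,0],[0,0,0,0,0,0],[0,0,0,0,0,0],[0,0,0,0,0,0],[0,0,0,0,0,0],[0,0,-0.01,0,0,0],[0,0,-0.02,0,0,0]]
  fingers: 255

```text
time: 8.7
position: [0.5518, 0.1692, 0.0875]
tcp_rot: [-0.236, -3.129, 0.002]
contact_force: [-0.3, -0.1, -2.5]
finger_gap: 0.203
```

```bash
python3 -c "
from mv import *
todo((-36,114,160))
p,d=grab('side','g2')
u,v=proj('side',r2w(np.array([13,319.5,40])/1e3))[0].astype(int)
save('g2_side.png',p,(u-40,v-40,u+40,v+40),6)"
```

```text
t 8.7 rackTCP mm [ 11.7 320.5  87.5] rot to fix deg [-0.09 -0.18  0.02] F [-0.3 -0.1 -2.5] gap 0.203
tool shift mm [  48.  -206.6  -72.1]
```

View pics/g2_side.png

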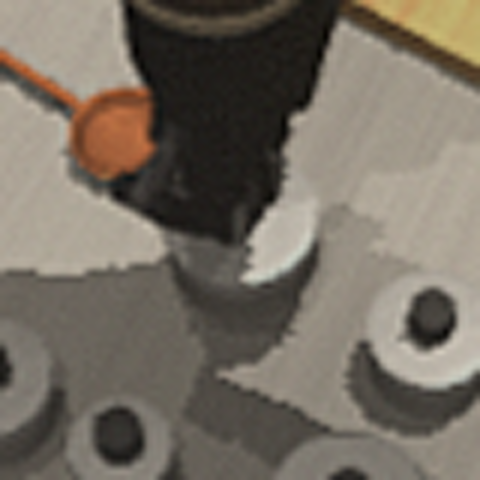

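>>> step_arm:
  targets:
    - [[0,0,-0.02,0,0,0],[0,0,-0.025,0,0,0],[0,-0.02,-0.02,0,0,0],[0.005,-0.03,-0.007,0,0,0],[0.01,-0.035,0,0,0,0],[0.01,-0.035,0,0,0,0],[0.01,-0.035,0,0,0,0],[0.008,-0.03,0,0,0,0],[0.005,-0.015,0,0,0,0],[0,-0.0065,0,0,0,0]]

```text
time: 9.75
position: [0.474, -0.0287, 0.1605]
tcp_rot: [0.24, 3.132, 0.001]
contact_force: [0.8, 1.0, -1.7]
finger_gap: 0.203
```

>>> step_arm:
  targets:
    - [[0,0,0.01,0,0,0],[0,0,0.02,0,0,0],[0,0,0.02,0,0,0],[0,0,0.015,0,0,0],[0,0,0.005,0,0,0],[0,0,0,0,0,0],[0,0,0,0,0,0],[0,0,0,0,0,0],[0,0,0,0,0,0],[0,0,0,0,0,0]]

```text
time: 10.75
position: [0.4749, -0.0277, 0.0909]
tcp_rot: [0.237, 3.132, 0.001]
contact_force: [0.2, -0.5, -3.0]
finger_gap: 0.203
```

```bash
python3 -c "
from mv import *
todo((-36,114,61))
for n in C:
    p,d=grab(n,'p1')
    u,v=proj(n,r2w(np.array([-36,114,40])/1e3))[0].astype(int)
    save('p1_'+n+'.png',p,(u-40,v-40,u+40,v+40),6)"
```

```text
t 10.75 rackTCP mm [-34.6 114.3  90.9] rot to fix deg [ 0.02  0.06 -0.01] F [ 0.2 -0.5 -3. ] gap 0.203
tool shift mm [ 1.4 -0.3 29.9]
```

View pics/p1_side.png

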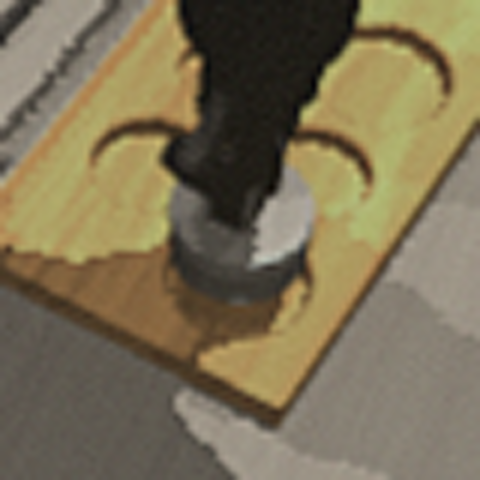

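View pics/p1_top.png

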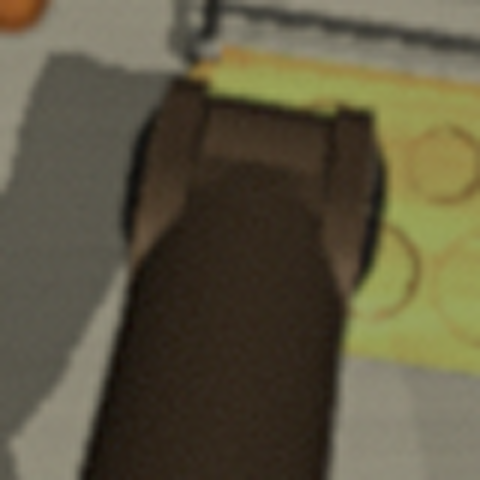

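```bash
cat > held.py <<'E'
from mv import *
from scipy.optimize import least_squares
def held(zl,rad,cx,cy,tag):
    f=np.load(f"f_{tag}_side.npz");P=cloud("side",f["d"]).reshape(-1,3);c=r2w(np.array([cx,cy,0])/1e3)[:2]
    m=(np.hypot(*(P[:,:2]-c).T)<rad+.012)&(abs(P[:,2]-zl)<.006)
    q=w2r(P[m]);print(len(q),"z med",np.median(q[:,2]).round(4))
    # hull edge points
    h=cv2.convexHull((q[:,:2]*1e3).astype(np.float32))[:,0]
    s=least_squares(lambda p:np.hypot(h[:,0]-p[0],h[:,1]-p[1])-rad*1e3,[cx,cy],loss="soft_l1",f_scale=.7).x
    b=w2r([*(c0+[.0006,.0014]),0])[:2]*1e3
    print("circle centre rack mm (side, bias removed)",(s-b).round(1))
E
python3 -c "
from held import *
held(.070,.033,-36,114,'p1')"
```

```text
240 z med 0.0706
circle centre rack mm (side, bias removed) [-33.9 115.7]
```

>>> step_arm:
  targets:
    - [[0.0015,-0.0007,0.005,0,0,0],[0,0,0.005,0,0,0],[0,0,0.004,0,0,0],[0,0,0.004,0,0,0],[0,0,0.003,0,0,0],[0,0,0.003,0,0,0],[0,0,0.002,0,0,0],[0,0,0.002,0,0,0],[0,0,0,0,0,0],[0,0,0,0,0,0]]

```text
time: 11.85
position: [0.4731, -0.0284, 0.0625]
tcp_rot: [0.238, 3.132, -0.0]
contact_force: [-0.5, -1.2, -0.0]
finger_gap: 0.202
```

```bash
python3 -c "
from mv import *
todo((-36,114,61))"
```

```text
t 11.85 rackTCP mm [-36.3 113.3  62.5] rot to fix deg [-0.    0.02 -0.02] F [-0.5 -1.2 -0. ] gap 0.202
tool shift mm [-0.3  0.7  1.5]
```

Seated height reached (62.5 = 58.5 + 4) with the weight gone. Releasing.

>>> step_arm:
  targets:
    - [[0,0,0,0,0,0],[0,0,0,0,0,0],[0,0,0,0,0,0],[0,0,0,0,0,0],[0,0,0,0,0,0],[0,0,0,0,0,0],[0,0,-0.01,0,0,0],[0,0,-0.02,0,0,0],[0,0,-0.03,0,0,0],[0,0.02,-0.03,0,0,0]]
  fingers: 110

```text
time: 12.85
position: [0.4754, -0.0108, 0.1539]
tcp_rot: [-0.244, -3.132, 0.002]
contact_force: [0.9, 0.3, -0.3]
finger_gap: 0.57
```

>>> step_arm:
  targets:
    - [[0,0.035,0,0,0,0],[0,0.04,0,0,0,0],[0,0.04,0,0,0,0],[0,0.04,0,0,0,0],[0,0,0,0,0,0],[0,0,0,0,0,0],[0,0,0,0,0,0],[0,0,0,0,0,0],[0,0,0,0,0,0],[0,0,0,0,0,0]]

```text
time: 13.85
position: [0.4994, 0.144, 0.1525]
tcp_rot: [0.239, 3.132, 0.0]
contact_force: [-0.8, -0.8, 1.1]
finger_gap: 0.564
```

```bash
python3 det.py; python3 -c "
from mv import *
todo((-77.5,309,58))"
```

```text
side only [ 0.5274 -0.3207] 0.067 29 rack [  61.4 -167.5]
pair world [ 0.4733 -0.0297] rack mm [-35.9 112.1] z 0.0604 0.0634 diam 67 65 diff [3.2 3.8]
side only [0.4637 0.1724] 0.0572 54 rack [-75.8 310.4]
pair world [0.6237 0.2659] rack mm [ 68.3 427. ] z 0.0568 0.0577 diam 55 53 diff [3.4 3.8]
side only [0.5596 0.2738] 0.057 86 rack [  3.7 425.1]
side only [0.463 0.261] 0.0565 66 rack [-89.8 397.9]
pair world [0.5109 0.3642] rack mm [-58.  507.2] z 0.0574 0.0571 diam 43 43 diff [2.2 3.5]
t 13.95 rackTCP mm [-36.3 288.  152.4] rot to fix deg [ 0.    0.   -0.05] F [ 0.6 -1.2  0.1] gap 0.572
tool shift mm [41.2 20.9 94.4]
```

First large is down (knob top ≈60 mm at nest). Next, the medium at (-77,309).

>>> step_arm:
  targets:
    - [[0.02,0.01,0.01,0,0,0],[0.02,0.01,0.02,0,0,0],[0.001,0.001,0.025,0,0,0],[0,0,0.02,0,0,0],[0,0,0.012,0,0,0],[0,0,0.007,0,0,0],[0,0,0,0,0,0],[0,0,0,0,0,0],[0,0,0,0,0,0],[0,0,0,0,0,0]]

```text
time: 14.95
position: [0.4625, 0.1718, 0.0591]
tcp_rot: [0.237, 3.131, 0.001]
contact_force: [-0.4, 0.1, -0.4]
finger_gap: 0.572
```

```bash
python3 -c "
from mv import *
todo((-77.5,309,58))
p,d=grab('side','g3')
u,v=proj('side',r2w(np.array([-77,309,40])/1e3))[0].astype(int)
save('g3_side.png',p,(u-40,v-40,u+40,v+40),6)"
```

```text
t 14.95 rackTCP mm [-76.9 309.7  59.1] rot to fix deg [ 0.05  0.06 -0.01] F [-0.4  0.1 -0.4] gap 0.572
tool shift mm [ 0.6 -0.7  1.1]
```

View pics/g3_side.png

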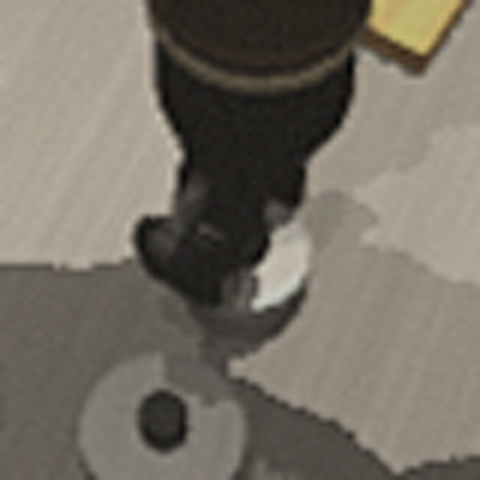

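The knob is between the fingers (240,250). Close and carry to nest (-36,38).

>>> step_arm:
  targets:
    - [[0,0,0,0,0,0],[0,0,0,0,0,0],[0,0,0,0,0,0],[0,0,0,0,0,0],[0,0,0,0,0,0],[0,0,0,0,0,0],[0,0,0,0,0,0],[0,0,-0.01,0,0,0],[0,0,-0.02,0,0,0],[0,0,-0.03,0,0,0]]
  fingers: 255

```text
time: 16.0
position: [0.4609, 0.1712, 0.1183]
tcp_rot: [-0.237, -3.13, 0.003]
contact_force: [0.6, -0.1, -1.6]
finger_gap: 0.204
```

>>> step_arm:
  targets:
    - [[0,0,-0.03,0,0,0],[-0.004,-0.02,-0.012,0,0,0],[-0.006,-0.035,0,0,0,0],[-0.006,-0.04,0,0,0,0],[-0.006,-0.04,0,0,0,0],[-0.006,-0.04,0,0,0,0],[-0.006,-0.04,0,0,0,0],[-0.004,-0.03,0,0,0,0],[-0.003,-0.02,0,0,0,0],[0,-0.006,0,0,0,0]]

```text
time: 17.0
position: [0.4614, -0.1048, 0.1609]
tcp_rot: [0.243, 3.132, -0.001]
contact_force: [-0.3, 0.8, -2.1]
finger_gap: 0.204
```

>>> step_arm:
  targets:
    - [[0,0,0.01,0,0,0],[0,0,0.02,0,0,0],[0,0,0.02,0,0,0],[0,0,0.015,0,0,0],[0,0,0.005,0,0,0],[0,0,0,0,0,0],[0,0,0,0,0,0],[0,0,0,0,0,0],[0,0,0,0,0,0],[0,0,0,0,0,0]]

```text
time: 18.0
position: [0.462, -0.1024, 0.0908]
tcp_rot: [0.237, 3.132, 0.0]
contact_force: [-0.8, 0.0, -1.8]
finger_gap: 0.206
```

```bash
python3 -c "
from held import *
todo((-36,38,62.5))
p,d=grab('side','p2')
u,v=proj('side',r2w(np.array([-36,38,40])/1e3))[0].astype(int)
save('p2_side.png',p,(u-40,v-40,u+40,v+40),6)
held(.070,.027,-36,38,'p2')"
```

```text
t 18.0 rackTCP mm [-36.1  38.5  90.8] rot to fix deg [ 0.02  0.05 -0.  ] F [-0.8  0.  -1.8] gap 0.206
tool shift mm [-0.1 -0.5 28.3]
146 z med 0.0698
circle centre rack mm (side, bias removed) [-35.3  40.2]
```

View pics/p2_side.png

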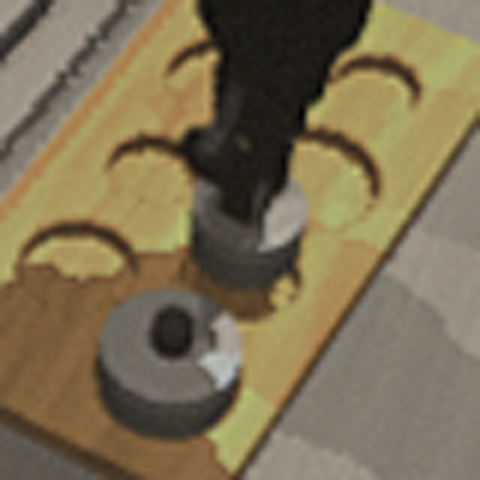

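>>> step_arm:
  targets:
    - [[0,-0.001,0.005,0,0,0],[0,0,0.005,0,0,0],[0,0,0.004,0,0,0],[0,0,0.004,0,0,0],[0,0,0.003,0,0,0],[0,0,0.003,0,0,0],[0,0,0.002,0,0,0],[0,0,0.001,0,0,0],[0,0,0.001,0,0,0],[0,0,0,0,0,0]]

```text
time: 19.05
position: [0.4617, -0.1036, 0.0627]
tcp_rot: [0.238, 3.132, 0.0]
contact_force: [-0.7, -0.6, 2.3]
finger_gap: 0.203
```

>>> step_arm:
  targets:
    - [[0,0,0,0,0,0],[0,0,0,0,0,0],[0,0,0,0,0,0],[0,0,0,0,0,0],[0,0,0,0,0,0],[0,0,0,0,0,0],[0,0,-0.01,0,0,0],[0,0,-0.02,0,0,0],[0,0,-0.03,0,0,0],[0,0.02,-0.03,0,0,0]]
  fingers: 110

```text
time: 20.05
position: [0.4639, -0.0859, 0.1539]
tcp_rot: [-0.244, -3.132, 0.002]
contact_force: [1.6, 0.3, -0.3]
finger_gap: 0.569
```

>>> step_arm:
  targets:
    - [[0.005,0.03,0,0,0,0],[0.005,0.04,0,0,0,0],[0.007,0.04,0,0,0,0],[0.007,0.04,0,0,0,0],[0.007,0.04,0,0,0,0],[0.007,0.04,0,0,0,0],[0.007,0.04,0,0,0,0],[0.007,0.04,0,0,0,0],[0.003,0.02,0,0,0,0],[0,0.009,0,0,0,0]]

```text
time: 21.05
position: [0.4607, 0.2623, 0.1529]
tcp_rot: [0.232, 3.133, 0.001]
contact_force: [0.1, -0.5, 0.5]
finger_gap: 0.572
```

```bash
python3 det.py; python3 -c "
from mv import *
todo((-91,396,58))"
```

```text
pair world [ 0.4726 -0.0288] rack mm [-36.7 112.9] z 0.0612 0.061 diam 65 66 diff [1.7 5.7]
pair world [0.624  0.2662] rack mm [ 68.6 427.3] z 0.0569 0.0581 diam 56 54 diff [3.1 3.9]
pair world [0.5582 0.2721] rack mm [  2.7 423.2] z 0.057 0.0574 diam 86 86 diff [2.3 2. ]
side only [0.4629 0.2612] 0.0574 66 rack [-90.  398.1]
side only [0.5125 0.3663] 0.0567 43 rack [-56.8 509.5]
t 21.15 rackTCP mm [-91.4 397.1 152.7] rot to fix deg [0.   0.02 0.07] F [ 0.2 -0.2 -0.2] gap 0.571
tool shift mm [-0.4 -1.1 94.7]
```

```bash
python3 -c "
from mv import *
p,d=grab('side','c1')
save('c1_side.png',p,(210,80,370,320),3)
P=w2r(cloud('side',d).reshape(-1,3))
m=np.hypot(P[:,0]+.036,P[:,1]-.038)<.035
print(np.percentile(P[m,2],[10,50,90,99]))"
```

```text
[0.01351465 0.03294812 0.04312508 0.04537537]
```

View pics/c1_side.png

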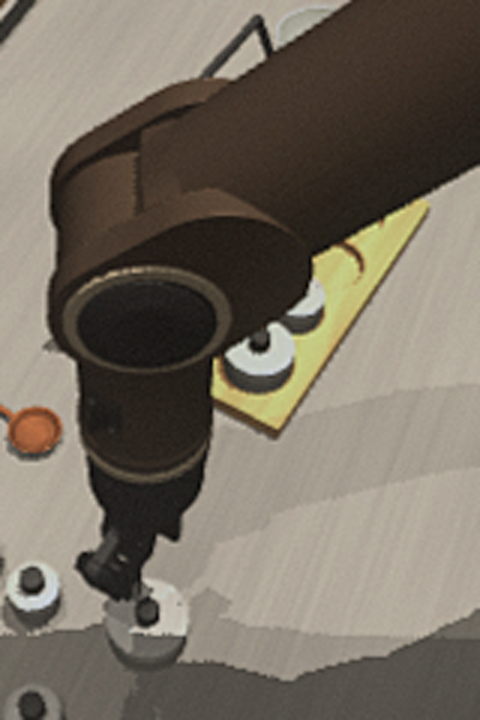

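The knob of the placed medium is hidden by the arm, but its lid reads 43 mm, so it is seated. Pick large 2.

>>> step_arm:
  targets:
    - [[0,-0.001,0.02,0,0,0],[0,0,0.03,0,0,0],[0,0,0.025,0,0,0],[0,0,0.013,0,0,0],[0,0,0.006,0,0,0],[0,0,0,0,0,0],[0,0,0,0,0,0],[0,0,0,0,0,0],[0,0,0,0,0,0],[0,0,0,0,0,0]]

```text
time: 22.2
position: [0.4613, 0.2591, 0.0589]
tcp_rot: [0.237, 3.132, 0.001]
contact_force: [0.9, -0.0, 0.0]
finger_gap: 0.57
```

>>> step_arm:
  targets:
    - [[0,0,0,0,0,0],[0,0,0,0,0,0],[0,0,0,0,0,0],[0,0,0,0,0,0],[0,0,0,0,0,0],[0,0,0,0,0,0],[0,0,0,0,0,0],[0,0,-0.01,0,0,0],[0,0,-0.02,0,0,0],[0,0,-0.03,0,0,0]]
  fingers: 255

```text
time: 23.2
position: [0.4599, 0.2576, 0.1178]
tcp_rot: [-0.238, -3.13, 0.005]
contact_force: [-0.5, 0.1, -3.0]
finger_gap: 0.202
```

```bash
python3 -c "
from mv import *
todo((-36,-38,160))
p,d=grab('side','c2')
save('c2_side.png',p,(210,180,310,320),4)"
```

```text
t 23.2 rackTCP mm [-92.4 394.1 117.8] rot to fix deg [-0.2  -0.15 -0.02] F [-0.5  0.1 -3. ] gap 0.202
tool shift mm [ -56.5 -432.2  -40.9]
```

View pics/c2_side.png

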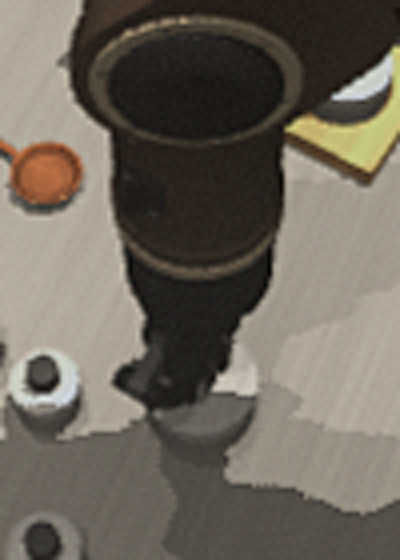

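>>> step_arm:
  targets:
    - [[0,0,-0.03,0,0,0],[-0.005,-0.02,-0.012,0,0,0],[-0.006,-0.035,0,0,0,0],[-0.006,-0.04,0,0,0,0],[-0.007,-0.04,0,0,0,0],[-0.007,-0.045,0,0,0,0],[-0.007,-0.045,0,0,0,0],[-0.007,-0.045,0,0,0,0],[-0.006,-0.045,0,0,0,0],[-0.004,-0.04,0,0,0,0]]

```text
time: 24.25
position: [0.4607, -0.1037, 0.1605]
tcp_rot: [-0.24, -3.132, 0.001]
contact_force: [0.8, 0.3, -1.3]
finger_gap: 0.206
```

>>> step_arm:
  targets:
    - [[0,-0.04,0,0,0,0],[0,-0.03,0,0,0,0],[0,-0.009,0.005,0,0,0],[0,0,0.015,0,0,0],[0,0,0.02,0,0,0],[0,0,0.02,0,0,0],[0,0,0.01,0,0,0],[0,0,0,0,0,0],[0,0,0,0,0,0],[0,0,0,0,0,0]]

```text
time: 25.25
position: [0.4506, -0.1787, 0.0912]
tcp_rot: [0.237, 3.131, -0.0]
contact_force: [-0.0, -0.3, -2.0]
finger_gap: 0.203
```

```bash
python3 -c "
from held import *
todo((-36,-38,62.5))
p,d=grab('side','p3')
u,v=proj('side',r2w(np.array([-36,-38,40])/1e3))[0].astype(int)
save('p3_side.png',p,(u-40,v-40,u+40,v+40),6)
held(.070,.033,-36,-38,'p3')"
```

```text
t 25.25 rackTCP mm [-35.9 -38.6  91.2] rot to fix deg [-0.    0.07 -0.  ] F [-0.  -0.3 -2. ] gap 0.203
tool shift mm [ 0.1  0.6 28.7]
219 z med 0.0705
circle centre rack mm (side, bias removed) [-35.  -36.6]
```

View pics/p3_side.png

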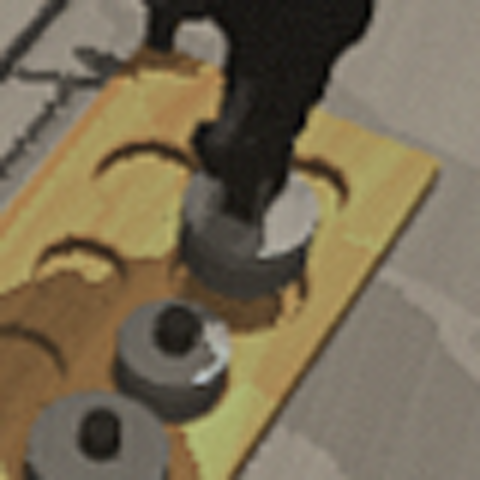

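The held large container sits over its nest. Lowering it and releasing.

>>> step_arm:
  targets:
    - [[0.0005,-0.0005,0.005,0,0,0],[0,0,0.005,0,0,0],[0,0,0.004,0,0,0],[0,0,0.004,0,0,0],[0,0,0.003,0,0,0],[0,0,0.003,0,0,0],[0,0,0.002,0,0,0],[0,0,0.001,0,0,0],[0,0,0.001,0,0,0],[0,0,0,0,0,0]]

```text
time: 26.3
position: [0.4496, -0.1788, 0.0627]
tcp_rot: [0.237, 3.132, 0.001]
contact_force: [-0.8, 1.2, 2.5]
finger_gap: 0.202
```

>>> step_arm:
  targets:
    - [[0,0,0,0,0,0],[0,0,0,0,0,0],[0,0,0,0,0,0],[0,0,0,0,0,0],[0,0,0,0,0,0],[0,0,0,0,0,0],[0,0,-0.01,0,0,0],[0,0,-0.02,0,0,0],[0,0,-0.03,0,0,0],[0,0.02,-0.03,0,0,0]]
  fingers: 110

```text
time: 27.3
position: [0.4518, -0.1614, 0.154]
tcp_rot: [-0.244, -3.132, 0.002]
contact_force: [0.1, 0.1, 0.9]
finger_gap: 0.566
```

>>> step_arm:
  targets:
    - [[-0.004,0.035,0,0,0,0],[-0.006,0.045,0,0,0,0],[-0.007,0.045,0,0,0,0],[-0.007,0.045,0,0,0,0],[-0.007,0.045,0,0,0,0],[-0.007,0.045,0,0,0,0],[0,0.045,0,0,0,0],[0,0.035,0,0,0,0],[0,0.02,0,0,0,0],[0,0,0,0,0,0]]

```text
time: 28.3
position: [0.5442, 0.1941, 0.1526]
tcp_rot: [0.23, 3.133, 0.001]
contact_force: [-0.6, 0.3, 0.7]
finger_gap: 0.572
```

```bash
python3 det.py; python3 -c "
from mv import *
todo((3,423.5,58))"
```

```text
pair world [ 0.4498 -0.177 ] rack mm [-37.  -37.1] z 0.0604 0.0615 diam 67 66 diff [3.3 5.2]
pair world [ 0.462  -0.1036] rack mm [-35.9  37.3] z 0.0606 0.062 diam 85 55 diff [2.8 3.9]
pair world [ 0.4732 -0.0295] rack mm [-36.  112.3] z 0.0615 0.0627 diam 67 66 diff [3.1 4.3]
side only [0.6253 0.2685] 0.0569 55 rack [ 69.5 429.8]
side only [0.5597 0.2739] 0.0568 86 rack [  3.8 425.2]
side only [0.5124 0.3659] 0.0569 43 rack [-56.8 509.1]
t 28.4 rackTCP mm [  1.2 339.6 152.5] rot to fix deg [-0.07  0.   -0.04] F [-0.  -0.7 -0.7] gap 0.569
tool shift mm [-1.7 84.  94.4]
```

Three are seated (knob tops at 60–62 mm). Next, the small at (3,423) into the rear small nest (36,0).

>>> step_arm:
  targets:
    - [[-0.0017,0.03,0,0,0,0],[0,0.035,0,0,0,0],[0,0.019,0.015,0,0,0],[0,0,0.025,0,0,0],[0,0,0.025,0,0,0],[0,0,0.018,0,0,0],[0,0,0.008,0,0,0],[0,0,0.003,0,0,0],[0,0,0,0,0,0],[0,0,0,0,0,0]]

```text
time: 29.4
position: [0.5594, 0.2735, 0.0595]
tcp_rot: [0.238, 3.131, 0.001]
contact_force: [0.9, 1.0, 0.4]
finger_gap: 0.568
```

```bash
python3 -c "
from mv import *
todo((3,423.5,58))
p,d=grab('side','g4')
u,v=proj('side',r2w(np.array([3,423,40])/1e3))[0].astype(int)
save('g4_side.png',p,(u-40,v-40,u+40,v+40),6)"
```

```text
t 29.4 rackTCP mm [  3.6 424.8  59.5] rot to fix deg [ 0.05  0.07 -0.04] F [0.9 1.  0.4] gap 0.568
tool shift mm [ 0.6 -1.3  1.5]
```

View pics/g4_side.png

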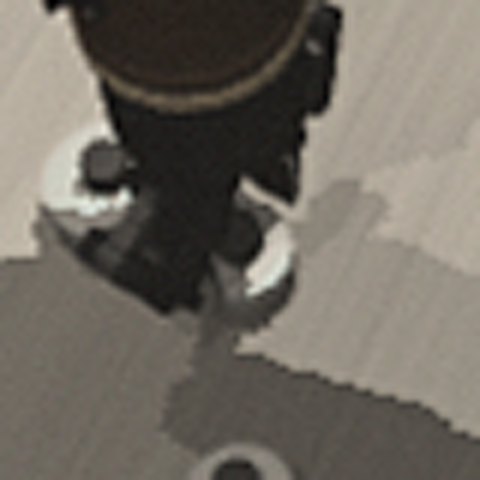

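>>> step_arm:
  targets:
    - [[0.0005,-0.001,0.001,0,0,0],[0,0,0,0,0,0],[0,0,0,0,0,0],[0,0,0,0,0,0],[0,0,0,0,0,0],[0,0,0,0,0,0],[0,0,0,0,0,0],[0,0,-0.01,0,0,0],[0,0,-0.02,0,0,0],[0,0,-0.03,0,0,0]]
  fingers: 255

```text
time: 30.45
position: [0.5569, 0.2725, 0.1169]
tcp_rot: [-0.237, -3.13, 0.003]
contact_force: [-0.2, 0.3, -0.6]
finger_gap: 0.206
```

>>> step_arm:
  targets:
    - [[0,0,-0.03,0,0,0],[0,-0.02,-0.012,0,0,0],[-0.003,-0.035,0,0,0,0],[-0.004,-0.04,0,0,0,0],[-0.004,-0.04,0,0,0,0],[-0.004,-0.045,0,0,0,0],[-0.004,-0.045,0,0,0,0],[-0.004,-0.045,0,0,0,0],[-0.004,-0.045,0,0,0,0],[-0.004,-0.04,0,0,0,0]]

```text
time: 31.45
position: [0.5348, -0.085, 0.16]
tcp_rot: [0.239, 3.132, 0.0]
contact_force: [0.4, -0.2, -1.3]
finger_gap: 0.203
```

>>> step_arm:
  targets:
    - [[-0.001,-0.04,0,0,0,0],[-0.001,-0.02,0,0,0,0],[0,-0.009,0.005,0,0,0],[0,0,0.015,0,0,0],[0,0,0.02,0,0,0],[0,0,0.02,0,0,0],[0,0,0.01,0,0,0],[0,0,0,0,0,0],[0,0,0,0,0,0],[0,0,0,0,0,0]]

```text
time: 32.45
position: [0.5275, -0.1512, 0.0903]
tcp_rot: [0.237, 3.131, 0.0]
contact_force: [-0.0, 0.2, -1.2]
finger_gap: 0.205
```

```bash
python3 -c "
from held import *
todo((36,0,62.5))
p,d=grab('side','p4')
u,v=proj('side',r2w(np.array([36,0,40])/1e3))[0].astype(int)
save('p4_side.png',p,(u-40,v-40,u+40,v+40),6)
held(.070,.021,36,0,'p4')"
```

```text
t 32.45 rackTCP mm [35.9  0.1 90.3] rot to fix deg [0.01 0.08 0.01] F [-0.   0.2 -1.2] gap 0.205
tool shift mm [-0.  -0.1 27.8]
73 z med 0.0699
circle centre rack mm (side, bias removed) [37.5  1.5]
```

View pics/p4_side.png

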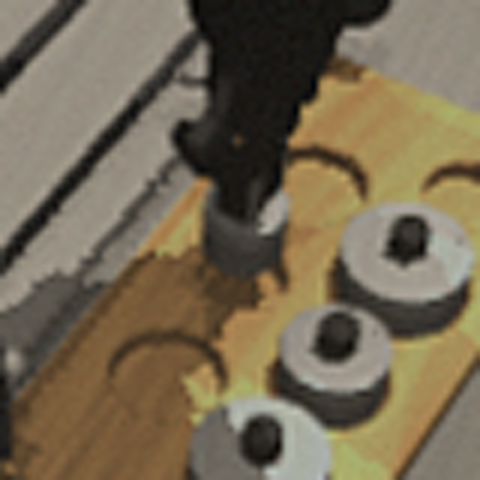

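Held small is over its nest, clear of the bail. Lower and release.

>>> step_arm:
  targets:
    - [[0.0005,-0.0005,0.005,0,0,0],[0,0,0.005,0,0,0],[0,0,0.004,0,0,0],[0,0,0.004,0,0,0],[0,0,0.003,0,0,0],[0,0,0.003,0,0,0],[0,0,0.002,0,0,0],[0,0,0.001,0,0,0],[0,0,0.001,0,0,0],[0,0,0,0,0,0]]

```text
time: 33.5
position: [0.5264, -0.1518, 0.062]
tcp_rot: [0.238, 3.132, 0.0]
contact_force: [-2.1, 0.9, 5.3]
finger_gap: 0.202
```

>>> step_arm:
  targets:
    - [[0,0,0,0,0,0],[0,0,0,0,0,0],[0,0,0,0,0,0],[0,0,0,0,0,0],[0,0,0,0,0,0],[0,0,0,0,0,0],[0,0,-0.01,0,0,0],[0,0,-0.02,0,0,0],[0,0,-0.03,0,0,0],[0,0.02,-0.03,0,0,0]]
  fingers: 110

```text
time: 34.5
position: [0.5284, -0.1347, 0.153]
tcp_rot: [-0.244, -3.132, 0.003]
contact_force: [1.1, -0.4, 0.5]
finger_gap: 0.568
```

>>> step_arm:
  targets:
    - [[0,0.035,0,0,0,0],[-0.002,0.045,0,0,0,0],[-0.003,0.045,0,0,0,0],[-0.004,0.045,0,0,0,0],[-0.004,0.045,0,0,0,0],[-0.005,0.045,0,0,0,0],[-0.005,0.045,0,0,0,0],[-0.005,0.035,0,0,0,0],[-0.004,0.02,0,0,0,0],[0,0,0,0,0,0]]

```text
time: 35.5
position: [0.615, 0.2236, 0.1516]
tcp_rot: [0.229, 3.133, 0.002]
contact_force: [-0.2, -0.6, -0.2]
finger_gap: 0.57
```

```bash
python3 det.py; python3 -c "
from mv import *
todo((68.5,427,58))"
```

```text
pair world [ 0.5263 -0.1516] rack mm [34.9 -0.5] z 0.0605 0.0609 diam 43 44 diff [4.2 4.3]
pair world [ 0.4498 -0.1767] rack mm [-37.  -36.8] z 0.0607 0.0618 diam 69 65 diff [3.7 6.2]
pair world [ 0.462 -0.104] rack mm [-35.8  36.9] z 0.0606 0.0606 diam 86 55 diff [2.5 3.6]
side only [0.5969 0.0083] 0.0663 15 rack [ 80.6 168.3]
pair world [ 0.4734 -0.0296] rack mm [-35.8 112.2] z 0.0608 0.0615 diam 67 66 diff [3.3 4.1]
side only [0.625  0.2679] 0.0575 55 rack [ 69.3 429.1]
side only [0.5124 0.3663] 0.057 43 rack [-56.9 509.4]
t 35.6 rackTCP mm [ 66.7 379.  151.7] rot to fix deg [-0.05  0.    0.02] F [-0.5 -0.7 -0. ] gap 0.566
tool shift mm [-1.8 48.  93.6]
```

Four are seated. Now the medium at (68,427) into nest (36,76).

>>> step_arm:
  targets:
    - [[-0.0018,0.025,0,0,0,0],[0,0.023,0.005,0,0,0],[0,0,0.02,0,0,0],[0,0,0.025,0,0,0],[0,0,0.025,0,0,0],[0,0,0.012,0,0,0],[0,0,0.006,0,0,0],[0,0,0,0,0,0],[0,0,0,0,0,0],[0,0,0,0,0,0]]

```text
time: 36.6
position: [0.6248, 0.2666, 0.0597]
tcp_rot: [0.237, 3.131, 0.002]
contact_force: [0.1, 0.1, -1.0]
finger_gap: 0.568
```

```bash
python3 -c "
from mv import *
todo((68.5,427,58))
p,d=grab('side','g5')
u,v=proj('side',r2w(np.array([68,427,40])/1e3))[0].astype(int)
save('g5_side.png',p,(u-40,v-40,u+40,v+40),6)"
```

```text
t 36.6 rackTCP mm [ 69.3 427.8  59.7] rot to fix deg [ 0.07  0.09 -0.01] F [ 0.1  0.1 -1. ] gap 0.568
tool shift mm [ 0.8 -0.8  1.7]
```

View pics/g5_side.png

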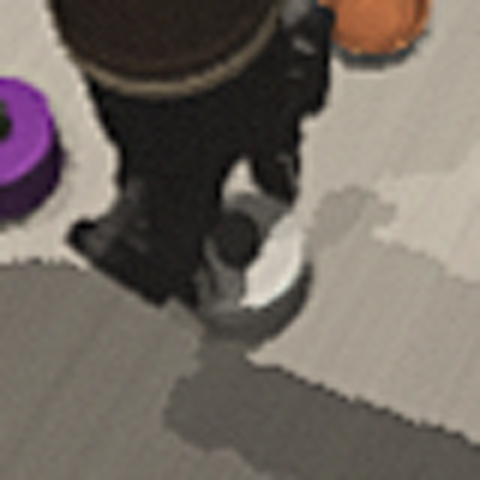

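>>> step_arm:
  targets:
    - [[0.0008,-0.0008,0.001,0,0,0],[0,0,0,0,0,0],[0,0,0,0,0,0],[0,0,0,0,0,0],[0,0,0,0,0,0],[0,0,0,0,0,0],[0,0,0,0,0,0],[0,0,-0.01,0,0,0],[0,0,-0.02,0,0,0],[0,0,-0.03,0,0,0]]
  fingers: 255

```text
time: 37.65
position: [0.6217, 0.2648, 0.1161]
tcp_rot: [-0.237, -3.129, 0.004]
contact_force: [0.9, 0.1, -1.8]
finger_gap: 0.204
```

>>> step_arm:
  targets:
    - [[0,0,-0.03,0,0,0],[0,-0.02,-0.012,0,0,0],[0.004,-0.035,0,0,0,0],[0.004,-0.04,0,0,0,0],[0.005,-0.04,0,0,0,0],[0.005,-0.045,0,0,0,0],[0.005,-0.045,0,0,0,0],[0.004,-0.045,0,0,0,0],[0.003,-0.04,0,0,0,0],[0.0025,-0.03,0,0,0,0]]

```text
time: 38.65
position: [0.5377, -0.0695, 0.1592]
tcp_rot: [-0.242, -3.131, 0.001]
contact_force: [1.0, -0.5, -1.1]
finger_gap: 0.204
```

>>> step_arm:
  targets:
    - [[0,-0.0105,0,0,0,0],[0,0,0.005,0,0,0],[0,0,0.015,0,0,0],[0,0,0.02,0,0,0],[0,0,0.02,0,0,0],[0,0,0.01,0,0,0],[0,0,0,0,0,0],[0,0,0,0,0,0],[0,0,0,0,0,0],[0,0,0,0,0,0]]

```text
time: 39.65
position: [0.5388, -0.0759, 0.0902]
tcp_rot: [0.237, 3.131, 0.0]
contact_force: [-1.2, 0.5, -2.1]
finger_gap: 0.206
```

```bash
python3 -c "
from held import *
todo((36,76,62.5))
p,d=grab('side','p5')
u,v=proj('side',r2w(np.array([36,76,40])/1e3))[0].astype(int)
save('p5_side.png',p,(u-40,v-40,u+40,v+40),6)
held(.070,.027,36,76,'p5')"
```

```text
t 39.65 rackTCP mm [35.8 76.3 90.2] rot to fix deg [0.02 0.08 0.  ] F [-1.2  0.5 -2.1] gap 0.206
tool shift mm [-0.1 -0.3 27.7]
143 z med 0.0708
circle centre rack mm (side, bias removed) [37.2 78.6]
```

View pics/p5_side.png

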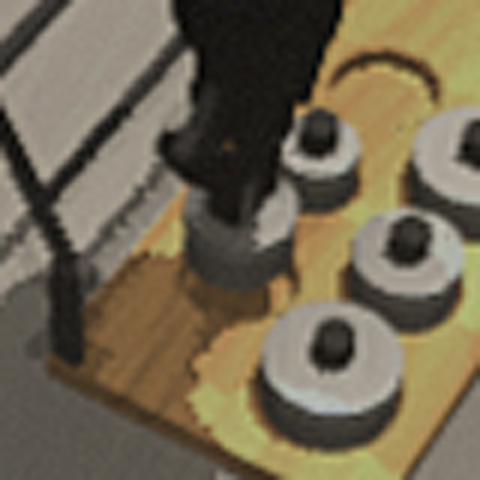

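>>> step_arm:
  targets:
    - [[0.0005,-0.001,0.005,0,0,0],[0,0,0.005,0,0,0],[0,0,0.004,0,0,0],[0,0,0.004,0,0,0],[0,0,0.003,0,0,0],[0,0,0.003,0,0,0],[0,0,0.002,0,0,0],[0,0,0.001,0,0,0],[0,0,0.001,0,0,0],[0,0,0,0,0,0]]

```text
time: 40.7
position: [0.5378, -0.0768, 0.0617]
tcp_rot: [0.237, 3.132, 0.0]
contact_force: [0.5, 0.4, 2.2]
finger_gap: 0.211
```

>>> step_arm:
  targets:
    - [[0,0,0,0,0,0],[0,0,0,0,0,0],[0,0,0,0,0,0],[0,0,0,0,0,0],[0,0,0,0,0,0],[0,0,0,0,0,0],[0,0,-0.01,0,0,0],[0,0,-0.02,0,0,0],[0,0,-0.03,0,0,0],[0,0.02,-0.03,0,0,0]]
  fingers: 110

```text
time: 41.7
position: [0.5399, -0.0599, 0.153]
tcp_rot: [-0.244, -3.132, 0.003]
contact_force: [1.0, -0.2, 0.2]
finger_gap: 0.57
```

>>> step_arm:
  targets:
    - [[0.01,0.035,0,0,0,0],[0.01,0.045,0,0,0,0],[0.01,0.045,0,0,0,0],[0.01,0.045,0,0,0,0],[0.01,0.045,0,0,0,0],[0.01,0.045,0,0,0,0],[0.01,0.045,0,0,0,0],[0.01,0.035,0,0,0,0],[0.01,0.02,0,0,0,0],[0.004,0,0,0,0,0]]

```text
time: 42.7
position: [0.5005, 0.3171, 0.1517]
tcp_rot: [-0.229, -3.133, -0.002]
contact_force: [-0.2, -0.0, -1.3]
finger_gap: 0.57
```

```bash
python3 det.py; python3 -c "
from mv import *
todo((-57.8,507.2,58))"
```

```text
pair world [ 0.4612 -0.1034] rack mm [-36.7  37.4] z 0.0604 0.0627 diam 84 56 diff [4.1 4.9]
pair world [ 0.4744 -0.0296] rack mm [-34.8 112.4] z 0.061 0.0624 diam 67 68 diff [1.2 4.3]
side only [0.5123 0.366 ] 0.0579 42 rack [-56.9 509.1]
t 42.8 rackTCP mm [-59.7 455.  151.7] rot to fix deg [-0.03 -0.01  0.06] F [-0.5 -1.3  0.1] gap 0.565
tool shift mm [-2.  52.3 93.7]
```

>>> step_arm:
  targets:
    - [[-0.002,0.027,0,0,0,0],[0,0.025,0.005,0,0,0],[0,0,0.02,0,0,0],[0,0,0.025,0,0,0],[0,0,0.025,0,0,0],[0,0,0.012,0,0,0],[0,0,0.007,0,0,0],[0,0,0,0,0,0],[0,0,0,0,0,0],[0,0,0,0,0,0]]

```text
time: 43.8
position: [0.5124, 0.3644, 0.0586]
tcp_rot: [0.238, 3.131, 0.002]
contact_force: [0.5, 0.5, -0.2]
finger_gap: 0.566
```

```bash
python3 -c "
from mv import *
todo((-57.8,507.2,58))
p,d=grab('side','g6')
u,v=proj('side',r2w(np.array([-58,507,40])/1e3))[0].astype(int)
save('g6_side.png',p,(u-40,v-40,u+40,v+40),6)"
```

```text
t 43.8 rackTCP mm [-56.5 507.5  58.6] rot to fix deg [ 0.08  0.07 -0.02] F [ 0.5  0.5 -0.2] gap 0.566
tool shift mm [ 1.3 -0.3  0.6]
```

View pics/g6_side.png

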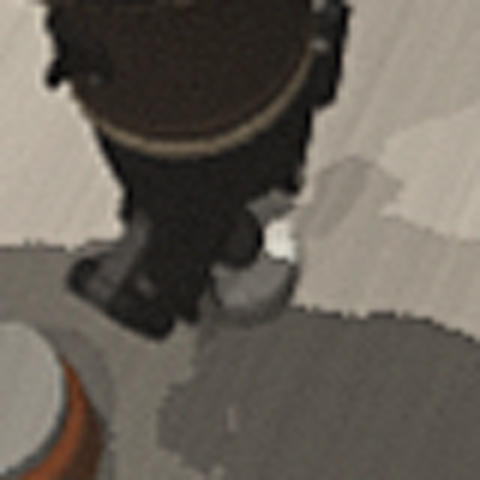

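The knob is between the fingers, with the jar well aside. Close and carry to (-36,-114).

>>> step_arm:
  targets:
    - [[0.001,0,0,0,0,0],[0,0,0,0,0,0],[0,0,0,0,0,0],[0,0,0,0,0,0],[0,0,0,0,0,0],[0,0,0,0,0,0],[0,0,0,0,0,0],[0,0,-0.01,0,0,0],[0,0,-0.02,0,0,0],[0,0,-0.03,0,0,0]]
  fingers: 255

```text
time: 44.85
position: [0.5096, 0.3633, 0.1167]
tcp_rot: [-0.237, -3.13, 0.005]
contact_force: [0.0, -0.6, -0.7]
finger_gap: 0.203
```

>>> step_arm:
  targets:
    - [[0,0,-0.03,0,0,0],[0,-0.02,-0.012,0,0,0],[0,-0.035,0,0,0,0],[0,-0.045,0,0,0,0],[0,-0.045,0,0,0,0],[0,-0.045,0,0,0,0],[0,-0.045,0,0,0,0],[0,-0.045,0,0,0,0],[0,-0.045,0,0,0,0],[0,-0.045,0,0,0,0]]

```text
time: 45.85
position: [0.4543, -0.0034, 0.1598]
tcp_rot: [0.237, 3.132, 0.001]
contact_force: [0.8, 0.1, -1.4]
finger_gap: 0.201
```

>>> step_arm:
  targets:
    - [[-0.002,-0.045,0,0,0,0],[-0.003,-0.045,0,0,0,0],[-0.004,-0.045,0,0,0,0],[-0.004,-0.04,0,0,0,0],[-0.004,-0.035,0,0,0,0],[-0.004,-0.025,0,0,0,0],[0,-0.016,0,0,0,0],[0,0,0.01,0,0,0],[0,0,0.02,0,0,0],[0,0,0.01,0,0,0]]

```text
time: 46.85
position: [0.4373, -0.2513, 0.1178]
tcp_rot: [-0.236, -3.131, -0.002]
contact_force: [-0.0, 0.2, -1.2]
finger_gap: 0.204
```

```bash
python3 -c "
from held import *
todo((-36,-114,62.5))
p,d=grab('side','p6')
u,v=proj('side',r2w(np.array([-36,-114,40])/1e3))[0].astype(int)
save('p6_side.png',p,(u-40,v-40,u+40,v+40),6)
held(.100,.021,-36,-114,'p6')"
```

```text
t 46.85 rackTCP mm [ -38.1 -112.5  117.8] rot to fix deg [ 0.07 -0.12  0.04] F [-0.   0.2 -1.2] gap 0.204
tool shift mm [-2.2 -1.6 55.3]
65 z med 0.0975
circle centre rack mm (side, bias removed) [ -36.8 -111.6]
```

View pics/p6_side.png

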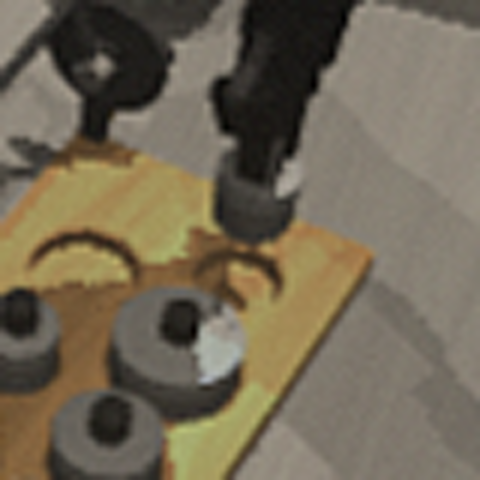

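>>> step_arm:
  targets:
    - [[0,0,0.01,0,0,0],[0,0,0.012,0,0,0],[0,0,0.006,0,0,0],[0,0,0,0,0,0],[0,0,0,0,0,0],[0,0,0,0,0,0],[0,0,0,0,0,0],[0,0,0,0,0,0],[0,0,0,0,0,0],[0,0,0,0,0,0]]

```text
time: 47.9
position: [0.438, -0.2529, 0.0915]
tcp_rot: [0.237, 3.132, 0.0]
contact_force: [1.0, -0.1, -1.2]
finger_gap: 0.199
```

```bash
python3 -c "
from held import *
todo((-36,-114,62.5))
p,d=grab('side','p7')
held(.070,.021,-36,-114,'p7')"
```

```text
t 47.9 rackTCP mm [ -37.2 -113.9   91.5] rot to fix deg [ 0.    0.01 -0.01] F [ 1.  -0.1 -1.2] gap 0.199
tool shift mm [-1.2 -0.1 29. ]
75 z med 0.0709
circle centre rack mm (side, bias removed) [ -35.3 -110.8]
```

>>> step_arm:
  targets:
    - [[0,-0.001,0.005,0,0,0],[0,0,0.005,0,0,0],[0,0,0.004,0,0,0],[0,0,0.004,0,0,0],[0,0,0.003,0,0,0],[0,0,0.003,0,0,0],[0,0,0.003,0,0,0],[0,0,0.001,0,0,0],[0,0,0.001,0,0,0],[0,0,0,0,0,0]]

```text
time: 48.95
position: [0.4378, -0.2538, 0.0623]
tcp_rot: [-0.237, -3.133, -0.0]
contact_force: [0.2, 0.0, -1.1]
finger_gap: 0.207
```

>>> step_arm:
  targets:
    - [[0,0,0,0,0,0],[0,0,0,0,0,0],[0,0,0,0,0,0],[0,0,0,0,0,0],[0,0,0,0,0,0],[0,0,0,0,0,0],[0,0,-0.01,0,0,0],[0,0,-0.03,0,0,0],[0,0,-0.04,0,0,0],[0,0,-0.04,0,0,0]]
  fingers: 110

```text
time: 49.95
position: [0.4372, -0.254, 0.1841]
tcp_rot: [-0.238, -3.132, 0.0]
contact_force: [1.7, 0.3, -0.3]
finger_gap: 0.569
```

>>> step_arm:
  targets:
    - [[0.03,0,-0.04,0,0,0],[0.04,0,-0.02,0,0,0],[0.04,0,0,0,0,0],[0,0,0,0,0,0],[0,0,0,0,0,0],[0,0,0,0,0,0],[0,0,0,0,0,0],[0,0,0,0,0,0],[0,0,0,0,0,0],[0,0,0,0,0,0]]
  fingers: 255

```text
time: 50.95
position: [0.3291, -0.2373, 0.2421]
tcp_rot: [-0.237, -3.132, 0.001]
contact_force: [0.3, 0.0, -0.6]
finger_gap: -0.0
```

```bash
python3 det.py; python3 bail.py; python3 -c "
from mv import *
for n in C:
    p,d=grab(n,'all'); save('all_'+n+'.png',p,(110,60,370,330) if n=='side' else (100,120,420,290),2.2)"
```

```text
pair world [ 0.4389 -0.2516] rack mm [ -36.5 -112.4] z 0.0609 0.0619 diam 83 45 diff [3.8 3.7]
pair world [ 0.5264 -0.1517] rack mm [34.9 -0.5] z 0.0604 0.0618 diam 42 42 diff [4.3 4.4]
pair world [ 0.45   -0.1774] rack mm [-36.7 -37.5] z 0.0618 0.0619 diam 67 66 diff [4.1 3.7]
pair world [ 0.5378 -0.075 ] rack mm [34.8 77. ] z 0.0606 0.0616 diam 56 54 diff [3.9 5.4]
pair world [ 0.4612 -0.1036] rack mm [-36.8  37.1] z 0.0612 0.0633 diam 59 56 diff [3.9 4.1]
side only [0.597  0.0084] 0.0681 16 rack [ 80.7 168.4]
pair world [ 0.4732 -0.0291] rack mm [-36.1 112.7] z 0.061 0.0631 diam 66 65 diff [3. 5.]
t 51.05 rackTCP mm [-147.2 -114.9  242.2] rot to fix deg [-0.01 -0.03 -0.01] F [-0.4  0.1 -0.1] gap 0.0
side bail q peak 1.95 126 mean 1.988 158 ymean 0.018
top bail q peak 1.95 98 mean 1.971 150 ymean 0.008
```

View pics/all_side.png

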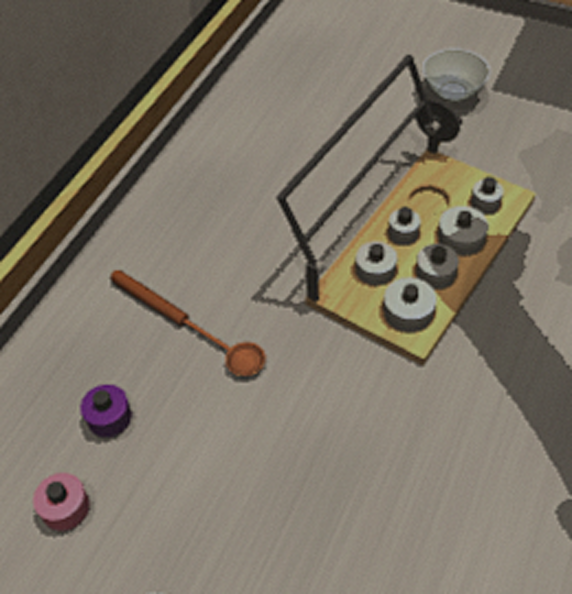

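View pics/all_top.png

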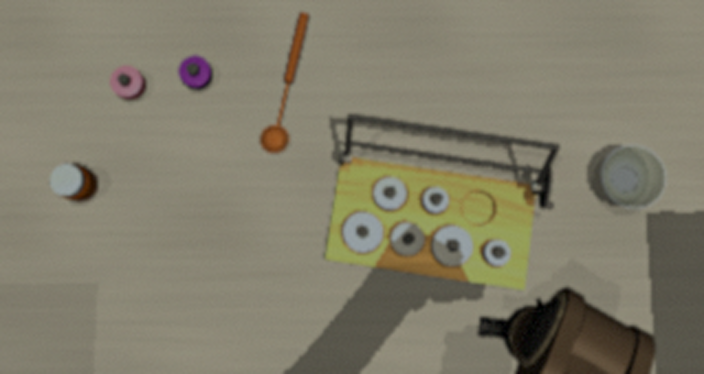

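All six are seated (knob tops 61–63 mm, each in a nest of its own size) and the bail is at ≈1.98. Crossing above it, then pushing it closed from behind.

>>> step_arm:
  targets:
    - [[-0.02,0.01,-0.005,0,0,0],[-0.035,0.015,0,0,0,0],[-0.035,0.015,0,0,0,0],[-0.04,0.015,0,0,0,0],[-0.04,0.015,0,0,0,0],[-0.04,0.015,0,0,0,0],[-0.04,0.015,0,0,0,0],[-0.04,0.015,0,0,0,0],[-0.03,0,0,0,0,0],[0,0,0,0,0,0]]

```text
time: 52.25
position: [0.6658, -0.1704, 0.2455]
tcp_rot: [-0.232, -3.132, 0.001]
contact_force: [-0.1, -0.5, -0.9]
finger_gap: 0.002
```

```bash
python3 -c "
from mv import *
todo((170,0,157))
p,d=grab('side'); save('cb_side.png',p,(200,50,370,240),3)"
```

```text
t 52.25 rackTCP mm [175.6   2.  245.5] rot to fix deg [-0.05 -0.03  0.18] F [-0.1 -0.5 -0.9] gap 0.002
tool shift mm [ 5.6 -1.9 88.5]
```

View pics/cb_side.png

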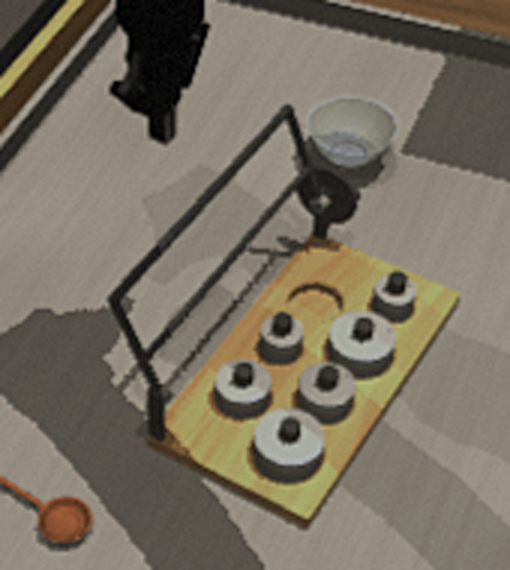

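The fingers hang behind the bar (160,130). Descend and push back toward the nests.

>>> step_arm:
  targets:
    - [[0,-0.002,0.02,0,0,0],[0,0,0.025,0,0,0],[0,0,0.025,0,0,0],[0,0,0.015,0,0,0],[0.01,0,0,0,0,0],[0.01,0,0,0,0,0],[0.012,0,0,0,0,0],[0.012,0,0,0,0,0],[0.012,0,0,0,0,0],[0.012,0,0,0,0,0]]

```text
time: 53.3
position: [0.5966, -0.1642, 0.1658]
tcp_rot: [0.237, 3.125, -0.001]
contact_force: [2.0, -0.0, 2.1]
finger_gap: -0.003
```

>>> step_arm:
  targets:
    - [[0.012,0,0,0,0,0],[0.012,0,0,0,0,0],[0.012,0,0,0,0,0],[0.012,0,0,0,0,0],[0.012,0,0,0,0,0],[0.01,0,0,0,0,0],[0.01,0,0,0,0,0],[0,0,0,0,0,0],[0,0,0,0,0,0],[0,0,0,0,0,0]]

```text
time: 54.3
position: [0.5164, -0.1515, 0.1624]
tcp_rot: [-0.237, -3.133, 0.0]
contact_force: [0.0, -0.8, 0.1]
finger_gap: -0.001
```

```bash
python3 bail.py
```

```text
t 54.3 rackTCP mm [ 25.1  -1.9 162.4] rot to fix deg [-0.01  0.    0.  ] F [ 0.  -0.8  0.1] gap -0.001
side bail q peak 0.85 101 mean 0.885 167 ymean 0.015
top bail q peak 0.85 77 mean 0.883 100 ymean 0.036
```

>>> step_arm:
  targets:
    - [[-0.01,0.002,0,0,0,0],[0,0,-0.02,0,0,0],[0,0,-0.025,0,0,0],[0.01,0,0,0,0,0],[0.022,0,0,0,0,0],[0,0,0.01,0,0,0],[0,0,0.01,0,0,0],[0.003,0,0.008,0,0,0],[0.004,0,0.008,0,0,0],[0.004,0,0.007,0,0,0]]

```text
time: 55.4
position: [0.4834, -0.1445, 0.1631]
tcp_rot: [-0.237, -3.131, 0.0]
contact_force: [-1.4, 0.7, 0.8]
finger_gap: 0.003
```

```bash
python3 bail.py
```

```text
t 55.4 rackTCP mm [-8.600e+00  1.000e-01  1.631e+02] rot to fix deg [-0.02 -0.09 -0.01] F [-1.4  0.7  0.8] gap 0.003
side bail q peak 0.65 117 mean 0.663 172 ymean 0.018
top bail q peak 0.6 48 mean 0.645 90 ymean 0.05
```

>>> step_arm:
  targets:
    - [[0.004,0,0.007,0,0,0],[0.004,0,0.007,0,0,0],[0.004,0,0.007,0,0,0],[0.003,0,0.007,0,0,0],[0.003,0,0.007,0,0,0],[0.003,0,0.007,0,0,0],[0.002,0,0.006,0,0,0],[0.001,0,0.005,0,0,0],[0,0,0.005,0,0,0],[0,0,0.003,0,0,0]]

```text
time: 56.5
position: [0.4593, -0.1408, 0.1026]
tcp_rot: [-0.237, -3.131, -0.0]
contact_force: [-1.6, -0.3, 0.9]
finger_gap: 0.001
```

```bash
python3 bail.py
```

```text
t 56.5 rackTCP mm [-3.300e+01  1.000e-01  1.026e+02] rot to fix deg [ 0.   -0.1  -0.01] F [-1.6 -0.3  0.9] gap 0.001
side bail q peak 0.1 87 mean 0.098 164 ymean 0.019
top bail q peak 0.05 49 mean 0.097 87 ymean 0.061
```

>>> step_arm:
  targets:
    - [[0,0,0.003,0,0,0],[0,0,0.003,0,0,0],[0,0,0.002,0,0,0],[0,0,0.001,0,0,0],[0,0,0,0,0,0],[0,0,0,0,0,0],[0,0,0,0,0,0],[0,0,0,0,0,0],[0,0,0,0,0,0],[0,0,0,0,0,0]]

```text
time: 57.6
position: [0.4601, -0.1409, 0.0944]
tcp_rot: [0.237, 3.132, 0.0]
contact_force: [0.1, 0.9, -0.5]
finger_gap: -0.002
```

```bash
python3 bail.py
```

```text
t 57.6 rackTCP mm [-32.2   0.2  94.4] rot to fix deg [ 0.    0.01 -0.01] F [ 0.1  0.9 -0.5] gap -0.002
side bail q peak -0.0 144 mean 0.025 158 ymean 0.022
top bail q peak -0.0 61 mean 0.028 87 ymean 0.056
```

>>> step_arm:
  targets:
    - [[0,0,0.001,0,0,0],[0,0,0.001,0,0,0],[0,0,0,0,0,0],[0,0,0,0,0,0],[0,0,-0.01,0,0,0],[0,0,-0.02,0,0,0],[0,0,-0.04,0,0,0],[0.02,0,-0.04,0,0,0],[0.04,0,-0.02,0,0,0],[0.04,0,0,0,0,0]]

```text
time: 58.7
position: [0.3618, -0.1265, 0.2245]
tcp_rot: [0.238, 3.128, -0.0]
contact_force: [-0.6, 0.7, 0.6]
finger_gap: -0.002
```

>>> step_arm:
  targets:
    - [[0.01,-0.04,0,0,0,0],[0,-0.04,0,0,0,0],[0,-0.04,0,0,0,0],[0,-0.04,0,0,0,0],[0,0,0,0,0,0],[0,0,0,0,0,0],[0,0,0,0,0,0],[0,0,0,0,0,0],[0,0,0,0,0,0],[0,0,0,0,0,0]]
  fingers: 0

```text
time: 59.7
position: [0.3275, -0.2819, 0.2224]
tcp_rot: [0.235, 3.132, 0.001]
contact_force: [-0.1, 0.7, -0.6]
finger_gap: 1.001
```

```bash
python3 bail.py; python3 det.py; python3 -c "
from mv import *
for n in C:
    p,d=grab(n,'fin'); save('fin_'+n+'.png',p,(100,60,370,370) if n=='side' else (100,120,420,290),1.9 if n=='side' else 2.2)
    X=w2r(cloud(n,d).reshape(-1,3)); m=(abs(X[:,0]+.035)<.012)&(abs(X[:,1])<.14)&(X[:,2]>.066); print(n,'outer bar',len(X[m]),X[m].mean(0).round(4))
p,d=grab('side'); save('fin_close.png',p,(230,80,370,240),4)"
```

```text
t 59.7 rackTCP mm [-142.1 -159.2  222.4] rot to fix deg [0.03 0.01 0.07] F [-0.1  0.7 -0.6] gap 1.001
side bail q peak -0.0 126 mean 0.027 152 ymean 0.013
top bail q peak -0.0 89 mean 0.029 119 ymean -0.005
pair world [ 0.4331 -0.2528] rack mm [ -42.  -114.6] z 0.0613 0.0616 diam 50 55 diff [6.4 3.3]
pair world [ 0.5227 -0.1508] rack mm [31.2 -0.2] z 0.0606 0.0621 diam 43 55 diff [7.8 3.1]
pair world [ 0.4457 -0.1764] rack mm [-41.1 -37.1] z 0.0598 0.061 diam 70 73 diff [5.8 3.7]
pair world [ 0.5346 -0.0744] rack mm [31.5 77.1] z 0.0602 0.0634 diam 58 62 diff [6.8 2.3]
side only [ 0.4599 -0.1003] 0.0598 86 rack [-38.5  40.3]
side only [0.5973 0.0082] 0.0671 17 rack [ 81.  168.2]
side only [ 0.4715 -0.0249] 0.0608 71 rack [-38.4 116.5]
side outer bar 257 [-0.0344  0.0101  0.0748]
top outer bar 221 [-0.0369  0.0001  0.0751]
```

View pics/fin_close.png

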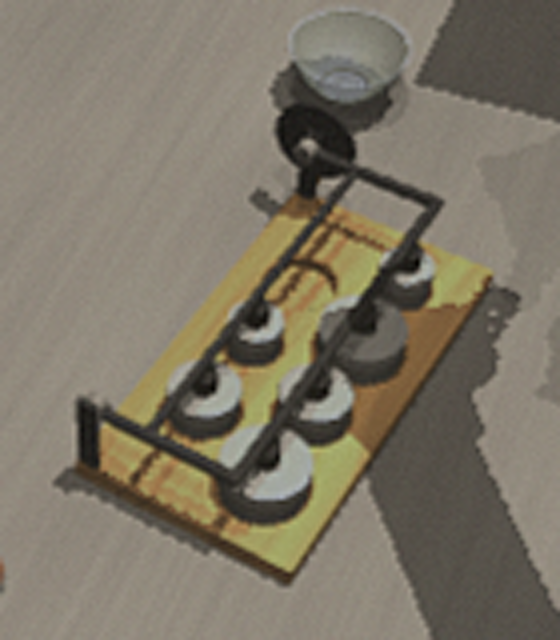

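View pics/fin_top.png

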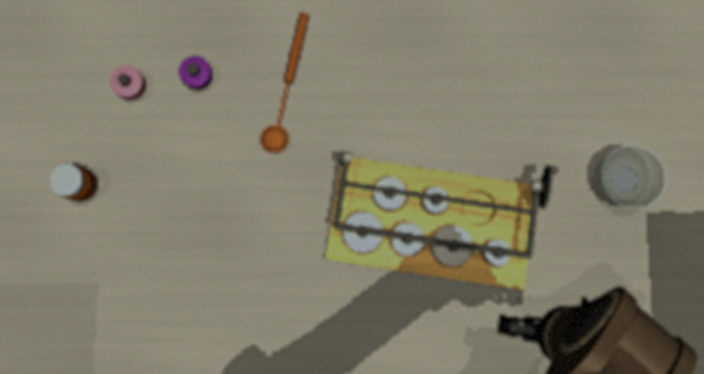

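The bail lies closed over the six seated containers (outer bar centre ≈72 mm). The robot is clear and the bystanders are where they were. Handing in.

```bash
python3 -c "
from workcell import env
print(env.hand_in())"
```

```text
the job is handed in; nothing more can be done
None
```

The job was handed in after about 60 s of the 210 s. I pushed the bail back to its open detent, then placed two large, two medium and two small containers, each in a nest of its own size. The rear medium nest on the rack's −y side stays empty. I then pushed the bail closed, opened the gripper and backed away.

**Before closing the bail:**
- All six containers were upright and fully down, with knob tops at 60–63 mm (about 60 mm expected).
- The bail read about 1.98 rad in both views, untouched, so it was in its open detent.

**At the end:**
- **Bail:** it read about 0.03 rad in both views. That reading comes from the top surface of the bar, so the bar's centre is at about 72 mm, which matches closed.
- **Bystanders:** the bowl, spoon, jar and the pink and purple look-alikes look where they were. The robot was touching nothing.

**Disagreements:**
- The two cameras differed by 2–6 mm sideways throughout, so I used their average.
- With the bail closed, its bars partly hid the knobs, so their last sideways readings are unreliable. The heights still agreed where they could be read.

I noticed neither a knocked container nor a slipping grip during the run.

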